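Stow welding nozzles in a latched consumables box

TASK

Stow all the copper welding nozzles from the bench in the blue consumables box. Press the button beside the T-handle so that the handle pops out, turn it a quarter to unlatch, and swing the cover well aside; nest every nozzle, wide end down, on the tapered mandrel inside, one over the other, laying each on loosely - never pressed or dropped on, or they jam. Then swing the cover fully shut, turn the handle back to locked and push it in until it catches; do not disturb the other things on the bench.

Things in the scene. Friction and masses are not known exactly. Their poses are not given: they have to be found in the camera images.
- box: Blue steel box, open-topped, 220 x 220 x 150 mm high, walls 8 mm, floor 5 mm, fixed to the bench; its place and yaw vary. Origin at the centre of its underside, z up; at yaw 0 its x axis points away from the robot.
- cover_pivot (a point): Pivot of the box's cover, a vertical axis at the box's corner (box frame x +95, y +95 mm), at the height of the box's rim (150 mm). Axes as the box. The cover is a 220 x 220 x 6 mm grey plate lying on the rim (its top 156 mm above the bench); it stays level and swings sideways about this axis.
- cover (a joint): Angle of the cover, rad: 0 shut over the box, up to 1.65 as it swings clockwise seen from above, out to the box's +y side. Stiff pivot (about 0.12 N m), it stays where it is left. While the T-handle is locked the cover cannot swing.
- handle_bar (a point): Centre of the T-handle's steel bar, 70 long x 14 wide x 12 mm high, level, length along this point's y; z up. Handle axis: 145 and 125 mm from the pivot along the cover's -x and -y. Pushed in, its top is flush with the rim of a shallow dish (170 mm above the bench) and cannot be gripped; popped out, its underside is 18 mm above that rim.
- handle_pop (a joint): How far the T-handle stands out, m: 0 pushed in and caught, 0.030 fully popped out. A spring (about 5 N at 0, 2 N at 0.030 after its weight) drives it out once the release button is pressed; pushed straight down to 0 (about 8 N) it is caught again by itself; it goes home only when turned back to about 0.
- handle_turn (a joint): Turn of the T-handle, rad: 0 locked, 1.57 (its stop) unlatched; it grows clockwise seen from above. Its bar is parallel to the cover's y axis at 0 and to the cover's x axis at 1.57. Light friction, 0.06 N m. It can turn only while popped out. Its hidden cam clears the box's keeper above about 1.2.
- release_top (a point): Top of the round black release button, 20 mm across, in the same dish, 48 mm from the handle's axis on its +x side (cover frame); its top stands 9 mm above the dish's rim when out.
- release (a joint): Travel of the release button, m: 0 out, 0.006 fully pressed (straight down, about 5 N); past about 0.004 (4 mm) the handle pops out. It springs back.
- mandrel_top (a point): Top centre of the black tapered mandrel, fixed upright in the middle of the box: 73 mm tall above the box's floor, so its top is 78 mm above the bench; 43 mm across at the foot, 21 mm near the top. Axes as the box.
- nozzle0_mid (a point): One of four identical copper welding-gas nozzles: an open tapered sleeve 60 mm tall, tapering from 48 mm across at the foot (which has a 4 mm high collar 56 mm across) to 28 mm at the top, wall 3 mm, about 100 g (varies). Starts upright on the bench to the right, wide end down. This point: on its axis, half-way up (30 mm); z along the axis to the narrow end. None when absent in this start.
- nozzle1_mid (a point): One of four identical copper welding-gas nozzles: an open tapered sleeve 60 mm tall, tapering from 48 mm across at the foot (which has a 4 mm high collar 56 mm across) to 28 mm at the top, wall 3 mm, about 100 g (varies). Starts upright on the bench to the right, wide end down. This point: on its axis, half-way up (30 mm); z along the axis to the narrow end. None when absent in this start.
- nozzle2_mid (a point): One of four identical copper welding-gas nozzles: an open tapered sleeve 60 mm tall, tapering from 48 mm across at the foot (which has a 4 mm high collar 56 mm across) to 28 mm at the top, wall 3 mm, about 100 g (varies). Starts upright on the bench to the right, wide end down. This point: on its axis, half-way up (30 mm); z along the axis to the narrow end. None when absent in this start.
- nozzle3_mid (a point): One of four identical copper welding-gas nozzles: an open tapered sleeve 60 mm tall, tapering from 48 mm across at the foot (which has a 4 mm high collar 56 mm across) to 28 mm at the top, wall 3 mm, about 100 g (varies). Starts upright on the bench to the right, wide end down. This point: on its axis, half-way up (30 mm); z along the axis to the narrow end. None when absent in this start.
- spool: Bystander, loose on the bench: wire spool; leave it alone.
- angle: Bystander, loose on the bench: angle bracket; leave it alone.
- wrench: Bystander, loose on the bench: wrench; leave it alone.
- vblock: Bystander, loose on the bench: V-block; leave it alone.
- mandrel: The mandrel, origin at the centre of its foot, z up. The first nozzle rests on its taper with its middle about 36 mm below the mandrel's top; each further nozzle's middle rests about 22 mm (17 to 24) above the one under it. The shallow taper wedges: a nozzle pushed down with more than about 15 N, or dropped from a height, jams.
Not all that is in view belongs to the job. What is shaped like the part that bears nozzle3_mid but black or purple is not meant.

How it is judged:
On the way, in this order (a step that is already met when the one before it is completed fails the run):
1. the T-handle has popped out (value of joint handle_pop above 0.024 m), for 0.2 s.
2. the T-handle is turned to unlatched (value of joint handle_turn above 1.3 rad), for 0.1 s.
3. the cover is swung well aside (value of joint cover above 1.2 rad), for 0.2 s.
4. every nozzle is nested on the mandrel, loose and released, with the cover still aside (value of joint cover above 0.8 rad and horizontal distance between each of nozzle0_mid, nozzle1_mid, nozzle2_mid, nozzle3_mid and mandrel_top below 0.01 m and angle between each of nozzle0_mid, nozzle1_mid, nozzle2_mid, nozzle3_mid's own z axis and vertical below 0.15 rad and z of nozzle0_mid in the frame of mandrel_top between -0.052 and 0.04 m and linear speed of each of nozzle0, nozzle1, nozzle2, nozzle3 below 0.02 m/s and contact force between the fingers and nozzle0 below 0.1 N and z of nozzle1_mid in the frame of mandrel_top between -0.052 and 0.04 m and contact force between the fingers and nozzle1 below 0.1 N and z of nozzle2_mid in the frame of mandrel_top between -0.052 and 0.04 m and contact force between the fingers and nozzle2 below 0.1 N and z of nozzle3_mid in the frame of mandrel_top between -0.052 and 0.04 m and contact force between the fingers and nozzle3 below 0.1 N), for 0.3 s.
5. the cover is shut (value of joint cover below 0.04 rad), for 0.2 s.
6. the T-handle is turned back to locked (value of joint handle_turn below 0.12 rad), for 0.2 s.
At the end, for the whole second after the job is handed in: Cover shut (under 0.05 rad), T-handle turned back (under 0.15 rad) and caught in (under 4 mm out); every nozzle present nested upright on the mandrel (axis within 10 mm and 0.15 rad), seated on the taper or on the nozzle below, at rest and released (value of joint cover below 0.05 rad and value of joint handle_turn below 0.15 rad and value of joint handle_pop below 0.004 m and value of joint release below 0.003 m and horizontal distance between each of nozzle0_mid, nozzle1_mid, nozzle2_mid, nozzle3_mid and mandrel_top below 0.01 m and angle between each of nozzle0_mid, nozzle1_mid, nozzle2_mid, nozzle3_mid's own z axis and vertical below 0.15 rad and z of nozzle0_mid in the frame of mandrel_top between -0.052 and 0.04 m and linear speed of each of nozzle0, nozzle1, nozzle2, nozzle3 below 0.02 m/s and contact force between the fingers and nozzle0 below 0.1 N and z of nozzle1_mid in the frame of mandrel_top between -0.052 and 0.04 m and contact force between the fingers and nozzle1 below 0.1 N and z of nozzle2_mid in the frame of mandrel_top between -0.052 and 0.04 m and contact force between the fingers and nozzle2 below 0.1 N and z of nozzle3_mid in the frame of mandrel_top between -0.052 and 0.04 m and contact force between the fingers and nozzle3 below 0.1 N); the robot touches nothing.
It fails at once if a nozzle is pressed or dropped onto the mandrel or another nozzle so that it jams (contact forces over 120 N in all on the shallow taper, about 15 N of push) (contact force between nozzle0 and nozzle1 above 120 N or contact force between any of nozzle0, nozzle1 and nozzle2 above 120 N or contact force between any of nozzle0, nozzle1, nozzle2 and nozzle3 above 120 N or contact force between any of nozzle0, nozzle1, nozzle2, nozzle3 and mandrel above 120 N).
It fails at once if another thing on the bench is disturbed (moved over 30 mm) (distance of any of spool, angle, wrench, vblock from where it was at the start of the episode above 0.03 m).
Of nozzle0, nozzle1, nozzle2, nozzle3 only 2 to 4 are there at a start; the rules pass over those that are not, and their reading is None.
At some moment in a run one of nozzle0, nozzle1, nozzle2, nozzle3 may be knocked a few centimetres aside while the robot is not near it.
It also fails if it takes over 210 s, if anything falls off the work surface, if the arm or the gripper's body presses on something with over 40 N, if the wrist force passes 120 N, or if a joint passes its speed limit or range.

ROBOT

A 6-joint arm with a two-finger parallel gripper is mounted at the origin on the work surface. World frame = base frame: x ahead of the robot, y to its left, z up, the work surface at z = 0. Lengths are in m, angles in rad, forces in N, time in s.
With the tool pointing down it reaches from about 0.35 to 0.725 m from the base axis. Payload 4.3 kg.
Tool frame: the origin (TCP) lies at the centre of the arm's flange, where the gripper is bolted on; the fingertips stand 173 mm ahead of it and the grasp point (between the pads) lies 155 mm ahead of it (env.grasp_offset is the distance from the TCP to the grasp point, in m); z points along the fingers, y is the direction in which the jaws open and shut (so a half turn about z gives the same grasp; the last joint's range is limited). The gripper opens to 85 mm and grips with 20 to 120 N. Pads are 22 mm wide; open, the fingers measure 114 mm over their backs; the gripper's body (76 mm by 85 mm) begins 54 mm behind the grasp point. The pads swing forward as they close: fully open they stand 13 mm farther back than shut.
Start: joints at [1.073, 0.377, 0.081, 1.274, 0, 1.46], TCP at [0.217, 0.532, 0.405] pointing down, gripper open.
Joint ranges: [-2.72, 2.72], [-0.84, 1.66], [-1.02, 1.22], [-1.77, 2.12], [-1.37, 1.28], [-3.14, 3.14]. Speed limits (rad/s): [2.57, 2.57, 3.14, 3.14, 3.14, 3.14].

INTERFACE

Orientations are given as [roll, pitch, yaw] about the fixed x, y, z axes, in that order (R = Rz(yaw) Ry(pitch) Rx(roll)).
In Python, from station import env, vision, recognise gives the robot as it stands. The module is installed in compiled form; this text tells all that it offers.
- The arm moves only by the tool move_arm, never from a script. Its argument "motion" is text: rows parted by semicolons, each of 7 numbers parted by spaces: the turn, a rotation vector about the tool's x, y, z in degrees, then the shift along the tool's x, y, z in cm, then the closure, from 0 (fully open) to 1 (shut). In form: ax ay az dx dy dz hand; .... A call has 1 to 20 rows; each row shifts and turns the pose as measured when the row begins, along the tool's axes as they then stand; what a row does not reach is not made up. A row lasts 1/10 s, in which the tool goes at most 50 mm and 8.59 degrees, less where a joint would pass 70% of its speed; a pose out of reach is approached as far as the arm can. A call is refused whole if a number of a shift passes 5 or a number of a turn 8.59, either way. A call with a gripper value outside its range is refused whole. The fingers move at their own pace and stop on an object; "squeeze" is the grip in N (left out, the last holds). Time passes only in rows, so rows that do not move let the fingers close. It gives the time, the measured TCP pose, the force and the opening at its end, in the units of the state.
- env.get_obs(): the state, without advancing time (a new reading comes with each control period).
- vision.grab_frame(name): name is "scene" or "top" or "wrist"; returns (picture, depth): 420x560x3 uint8, blue, green, red; 420x560 float32, m along the optical axis (not along the pixel's ray), 0 where there is no reading.
- vision.get_calibration(name): a dict with "fx", "fy", "cx", "cy" (pixels), "k1" (the pictures are not rectified: a ray, as slopes to the right and down, at radius r is drawn at 1 + k1 r^2 times it, then the intrinsics apply), "eye" and "rotation" of the camera in the world. Camera axes: x right, y up, looking along -z (the intrinsics and any distortion apply to the point x, -y, -z); pixel columns grow to the right and rows downward; lengths in m; the calibration is good to about 2 mm. A picture is of the moment at which its call begins: read the wrist's pose just before it. get_calibration takes no time and is no camera call; for the wrist camera it gives the pose at the moment of the call.
- env.close_job(): hands the job in, once; it reports no verdict.
Trained networks look in the newest picture that a camera, given by its name, has taken for a name from the list of things; names that differ only in an ending like _2 or _b are one class to them, and where a whole thing is asked for, a point or a joint stands for the part that bears it (a point fixed in the world has none). Each returns a list of dicts, best first, with "conf" (0 to 1); they miss things now and then, are a little off and sometimes report something else, mostly with a low value. They report only what shows in the picture. A call takes as long as a camera call. They do not tell look-alikes from the thing itself.
- recognise(target, camera): "location" ([x, y, z] in m, in world coordinates, good to about 4 mm: the middle of the surface that is visible of it).
The state is a dict: "t": time; "q": joint angles; "qvel": joint speeds; "joint_torque": joint torques, N m; "tcp_pos": TCP position; "ee_rot": TCP orientation; "wrist_force": force on the tool from outside, world axes, zero at the start; "moment": the same for the moment, N m; "grip_width": finger opening in m.
Only numpy, scipy, OpenCV 4.12 (cv2) and the standard library are available. Lean on these libraries where they do the work, as an engineer would, in place of code of your own. Each camera call takes 0.05 s, during which the arm holds its last target. There are 200 camera calls.

## Working session

There is one attempt and no reset: what is moved stays moved. The work goes in short steps, Python scripts to look and compute and a tool call to move; the robot and the scene stay as the last step left them, time stands still between calls to the robot, and variables do not carry over. Pictures are saved under pics/ and viewed, about 12 in all and at most 16, crops included, and the job is handed in when it is done.

Besides the shell and the picture viewer there is one more tool, called after "Emit:" as a command line: name --argument value ..., lists and objects as JSON in quotes. move_arm: Moves the arm, as the interface text tells. Its arguments: {"type":"object","properties":{"motion":{"type":"string"},"squeeze":{"type":"number"}},"required":["motion"]}

```bash
mkdir -p pics; cat > h.py <<'E'
from station import env, vision, recognise
import numpy as np, cv2
def pts(cam,depth,uv):
    c=vision.get_calibration(cam); out=[]
    for u,v in uv:
        xd=(u-c['cx'])/c['fx']; yd=(v-c['cy'])/c['fy']
        x,y=xd,yd
        for _ in range(10):
            s=1+c['k1']*(x*x+y*y); x,y=xd/s,yd/s
        d=float(depth[int(round(v)),int(round(u))])
        out.append(np.array(c['eye'])+np.array(c['rotation'])@np.array([x*d,-y*d,-d]))
    return np.array(out)
def cloud(cam,depth):
    c=vision.get_calibration(cam); h,w=depth.shape
    u,v=np.meshgrid(np.arange(w),np.arange(h))
    xd=(u-c['cx'])/c['fx']; yd=(v-c['cy'])/c['fy']; x,y=xd.copy(),yd.copy()
    for _ in range(10):
        s=1+c['k1']*(x*x+y*y); x,y=xd/s,yd/s
    P=np.stack([x*depth,-y*depth,-depth],-1)@np.array(c['rotation']).T+np.array(c['eye'])
    P[depth<=0]=np.nan
    return P
def proj(cam,P):
    c=vision.get_calibration(cam); p=(np.asarray(P,float)-c['eye'])@np.array(c['rotation'])
    x,y=p[...,0]/-p[...,2],-p[...,1]/-p[...,2]; s=1+c['k1']*(x*x+y*y)
    return np.stack([x*s*c['fx']+c['cx'],y*s*c['fy']+c['cy']],-1)
E
python3 - <<'E'
from h import *
np.set_printoptions(precision=4,suppress=True)
print(env.get_obs(), env.grasp_offset)
for cam in ('scene','top'):
    im,d=vision.grab_frame(cam); cv2.imwrite(f'pics/{cam}1.png',im); np.save(f'{cam}1.npy',d)
    print(cam,vision.get_calibration(cam))
for t in ('box','handle_bar','release_top','nozzle3_mid','spool','angle','wrench','vblock'):
    for r in recognise(t,'top'): print(t,np.round(r['location'],4),round(r['conf'],2),proj('top',r['location']).round())
E
```

```text
{'t': 0.0, 'q': array([ 1.0727,  0.3781,  0.0796,  1.2744, -0.    ,  1.4605]), 'qvel': array([ 0.002 , -0.0001,  0.0003, -0.0009, -0.0006,  0.0001]), 'joint_torque': array([ -0.0023, -46.3604,  26.9875,   0.0208,  -0.0004,   0.    ]), 'tcp_pos': array([0.2173, 0.532 , 0.4037]), 'ee_rot': array([-3.1395, -0.0002,  2.7538]), 'wrist_force': array([ 0.4046, -0.011 , -0.8231]), 'moment': array([ 0.0046, -0.039 , -0.0202]), 'grip_width': 0.08542976185161563} 0.1547
scene {'fx': 400.5457557258259, 'fy': 400.5457557258259, 'cx': 279.68211012867414, 'cy': 207.6580447050066, 'k1': -0.06939744131195669, 'eye': array([ 1.2395, -0.1732,  0.8497]), 'rotation': array([ 0.7845, -0.0079,  1.3605])}
top {'fx': 490.3514946847435, 'fy': 490.3514946847435, 'cx': 280.67624054020774, 'cy': 212.83928241347434, 'k1': -0.12630296615679126, 'eye': array([0.3764, 0.011 , 1.5283]), 'rotation': array([ 0.1311, -0.0148, -1.5813])}Traceback (most recent call last):
  File "<stdin>", line 8, in <module>
  File "h.py", line 24, in proj
    x,y=p[...,0]/-p[...,2],-p[...,1]/-p[...,2]; s=1+c['k1']*(x*x+y*y)
        ~^^^^^^^
IndexError: invalid index to scalar variable.
```

```bash
cat >> h.py <<'E'
from scipy.spatial.transform import Rotation
class _V:
    grab_frame=staticmethod(vision.grab_frame)
    @staticmethod
    def get_calibration(n,_g=vision.get_calibration):
        c=dict(_g(n)); r=np.asarray(c['rotation'])
        if r.shape==(3,): c['rotation']=Rotation.from_euler('xyz',r).as_matrix()
        return c
vision=_V
E
python3 - <<'E'
from h import *
np.set_printoptions(precision=4,suppress=True)
for t in ('box','handle_bar','release_top','nozzle3_mid','spool','angle','wrench','vblock'):
    for r in recognise(t,'top'): print(t,np.round(r['location'],4),round(r['conf'],2),proj('top',r['location']).round())
E
```

```text
box [0.52   0.1409 0.1556] 0.68 [227. 226.]
box [ 0.587  -0.3487  0.0197] 0.28 [388. 208.]
handle_bar [0.4747 0.111  0.1733] 0.6 [237. 242.]
release_top [0.523  0.1186 0.1765] 0.39 [234. 224.]
nozzle3_mid [ 0.5928 -0.3473  0.0196] 0.78 [387. 206.]
nozzle3_mid [ 0.6873 -0.3247  0.0233] 0.78 [379. 177.]
nozzle3_mid [ 0.5261 -0.1095  0.0151] 0.65 [312. 228.]
nozzle3_mid [ 0.4181 -0.1193  0.021 ] 0.5 [316. 263.]
spool [ 0.7754 -0.126   0.0416] 0.93 [316. 148.]
spool [0.5213 0.1154 0.1799] 0.41 [235. 225.]
angle [ 0.533  -0.2466  0.0041] 0.81 [355. 226.]
wrench [ 0.3673 -0.4413  0.0101] 0.79 [418. 278.]
vblock [0.5243 0.4193 0.0381] 0.58 [140. 230.]
```

View pics/top1.png

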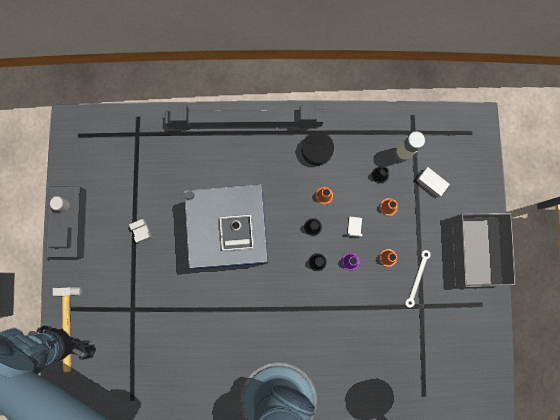

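View pics/scene1.png

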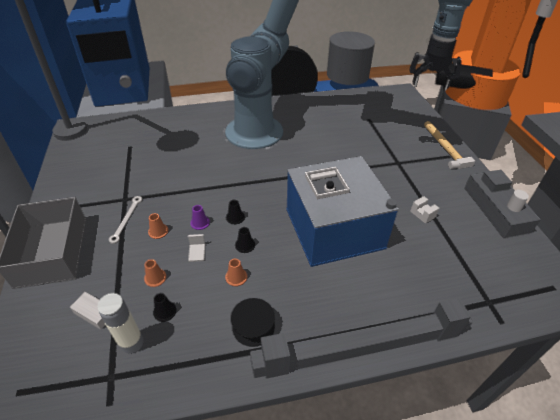

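```bash
cat >> h.py <<'E'
def copper(im):
    hsv=cv2.cvtColor(im,cv2.COLOR_BGR2HSV)
    return cv2.inRange(hsv,(3,110,70),(18,255,255))
def circ(xy):
    A=np.c_[2*xy,np.ones(len(xy))]; s=np.linalg.lstsq(A,(xy**2).sum(1),rcond=None)[0]
    return s[:2],np.sqrt(s[2]+s[:2]@s[:2])
E
python3 - <<'E'
from h import *
np.set_printoptions(precision=4,suppress=True)
a=cv2.imread('pics/top1.png'); b=cv2.imread('pics/scene1.png')
c1=cv2.resize(a[140:290,290:450],None,fx=3.5,fy=3.5,interpolation=2)
cv2.imwrite('pics/crop1.png',c1)
for cam,im in (('top',a),('scene',b)):
    d=np.load(f'{cam}1.npy'); P=cloud(cam,d); m=copper(im)
    n,l,s,c=cv2.connectedComponentsWithStats(m)
    for i in range(1,n):
        if s[i,4]<40: continue
        Q=P[l==i]; Q=Q[np.isfinite(Q[:,2])]
        if np.nanmedian(Q[:,2])>.1 or abs(np.median(Q[:,1]))>.6: continue
        top=Q[Q[:,2]>.05]
        print(cam,c[i].round(),s[i,4],'med',np.median(Q,0),'zmax',Q[:,2].max(),'top',top.mean(0) if len(top) else None,len(top))
    k=(abs(P[...,2]-.156)<.006)&(abs(P[...,0]-.52)<.2)&(abs(P[...,1]-.14)<.2)
    Q=P[k]; r=cv2.minAreaRect((Q[:,:2]*1000).astype(np.float32)); print(cam,'cover',r,Q[:,2].mean())
    k=(P[...,2]>.1645)&(P[...,2]<.175)&(abs(P[...,0]-.50)<.08)&(abs(P[...,1]-.11)<.08)
    Q=P[k]; r=cv2.minAreaRect((Q[:,:2]*1000).astype(np.float32)); print(cam,'dish',r,Q[:,2].mean(),len(Q))
E
```

```text
top [278.  57.] 4753 med [ 1.4473 -0.0291 -0.6997] zmax -0.6350325851852952 top None 0
top [324. 195.] 211 med [ 0.6242 -0.1449  0.0157] zmax 0.06440613714738652 top [ 0.6314 -0.1493  0.0581] 36
top [388. 207.] 231 med [ 0.589  -0.3471  0.0155] zmax 0.06468226161693758 top [ 0.5929 -0.3538  0.057 ] 39
top [387. 257.] 225 med [ 0.432  -0.3368  0.0158] zmax 0.06692511521787226 top [ 0.4332 -0.3439  0.0568] 42
top cover ((523.72900390625, 145.66622924804688), (221.50201416015625, 219.39830017089844), 4.195672512054443) 0.15560718678293856
top dish ((488.7713623046875, 109.1753921508789), (122.84234619140625, 96.82422637939453), 4.438352108001709) 0.1694243809477389 332
scene [200.  88.] 634 med [-1.6993 -0.1767 -0.7026] zmax -0.6469124108896126 top None 0
scene [156. 227.] 360 med [ 0.4479 -0.3462  0.0279] zmax 0.061852934558792705 top [ 0.4362 -0.3478  0.0565] 68
scene [236. 273.] 424 med [ 0.6464 -0.1518  0.0272] zmax 0.06299534032333076 top [ 0.6378 -0.1517  0.0562] 84
scene [154. 274.] 427 med [ 0.6077 -0.3529  0.0269] zmax 0.06341659139678457 top [ 0.5986 -0.3548  0.0561] 84
scene cover ((522.9566040039062, 145.21029663085938), (226.0420684814453, 222.56304931640625), 4.151933193206787) 0.1562309373993227
scene dish ((502.5472106933594, 113.25022888183594), (98.03736877441406, 90.18606567382812), 4.045841693878174) 0.1689633289594095 431
```

View pics/crop1.png

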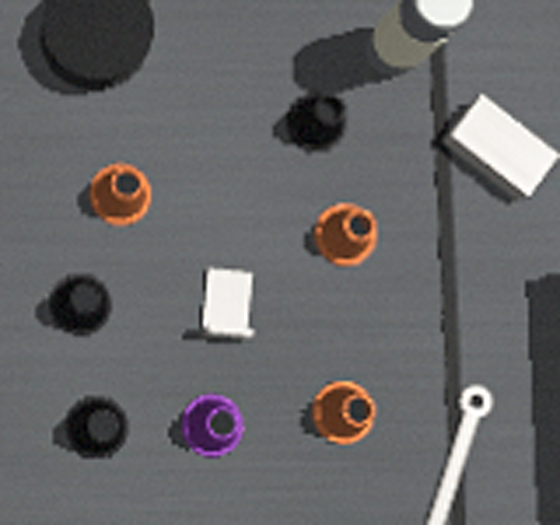

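The crop confirms three copper nozzles at top-view pixels (324,195), (388,207) and (387,257). The lookalikes at (380,174), (313,227) and (317,262) are black, and the one at (351,262) is purple. The cover is shut at yaw ≈4.2°, with the box centre ≈(0.523, 0.1455). Next I move over the button.

```bash
cat > g.py <<'E'
from h import *
import sys
def box(x,y,c=(.5234,.1455),yaw=np.radians(4.17)):
    return np.array(c)+[x*np.cos(yaw)-y*np.sin(yaw),x*np.sin(yaw)+y*np.cos(yaw)]
def go(x,y,z,yawdeg):
    o=env.get_obs(); p=o['tcp_pos']; R=Rotation.from_euler('xyz',o['ee_rot']); 
    G=Rotation.from_euler('xyz',[np.pi,0,np.radians(yawdeg)])
    t=np.array([x,y,z])-p
    print('t',round(o['t'],2),'tcp',p.round(4),'rpy',np.degrees(o['ee_rot']).round(1),'q6',round(o['q'][5],2),'F',o['wrist_force'].round(1),'w',round(o['grip_width'],4))
    print(' turn deg',np.degrees((R.inv()*G).as_rotvec()).round(2),' shift cm after turn',(G.inv().apply(t)*100).round(2),' before turn',(R.inv().apply(t)*100).round(2))
if __name__=='__main__': go(*map(float,sys.argv[1:5]))
E
python3 -c "
from g import *
print(box(-.05,-.03),box(-.002,-.03),box(.095,.095)); go(.5236,.1154,.40,184.2)"
```

```text
[0.47571385 0.11194362] [0.52358677 0.11543399] [0.61124049 0.24715652]
t 0.55 tcp [0.2174 0.5323 0.4047] rpy [180.   -0.  157.8] q6 1.46 F [ 0.8  0.3 -0.1] w 0.0851
 turn deg [ 1.000e-02  0.000e+00 -2.642e+01]  shift cm after turn [-27.48 -43.82   0.47]  before turn [-44.11 -27.02   0.47]
```

Emit:
move_arm --motion "0 0 -6.6 0 0 0 1; 0 0 -6.6 0 0 0 1; 0 0 -6.6 0 0 0 1; 0 0 -6.6 0 0 0 1; 0 0 0 -2.5 -4 0 1; 0 0 0 -2.5 -4 0 1; 0 0 0 -2.5 -4 0 1; 0 0 0 -2.5 -4 0 1; 0 0 0 -2.5 -4 0 1; 0 0 0 -2.5 -4 0 1; 0 0 0 -2.5 -4 0 1; 0 0 0 -2.5 -4 0 1; 0 0 0 -2.5 -4 0 1; 0 0 0 -2.5 -4 0 1; 0 0 0 0 0 0 1; 0 0 0 0 0 0 1" --squeeze 30

```text
t: 2.15
tcp_pos: [0.5153, 0.1449, 0.4052]
ee_rot: [3.137, 0.008, -3.045]
wrist_force: [0.1, 0.7, 0.0]
grip_width: 0.0001
```

```bash
python3 g.py .5236 .1154 .358 184.2
```

```text
t 2.15 tcp [0.5153 0.1449 0.4052] rpy [ 179.8    0.4 -174.4] q6 0.06 F [0.1 0.7 0. ] w 0.0001
 turn deg [0.25 0.44 1.35]  shift cm after turn [-0.61 -3.    4.72]  before turn [-0.5  -3.03  4.71]
```

Emit:
move_arm --motion "0.2 0.4 1.3 -0.3 -1.5 0 1; 0 0 0 -0.3 -1.5 0 1; 0 0 0 0 0 1.6 1; 0 0 0 0 0 1.6 1; 0 0 0 0 0 1 1; 0 0 0 0 0 0 1"

```text
t: 2.75
tcp_pos: [0.5227, 0.115, 0.3629]
ee_rot: [-3.141, 0.001, -3.063]
wrist_force: [-0.6, -0.6, 0.7]
grip_width: -0.0006
```

```bash
python3 g.py .5236 .1154 .352 184.2; python3 - <<'E'
from h import *
im,d=vision.grab_frame('wrist'); cv2.imwrite('pics/w1.png',im); np.save('w1.npy',d)
for r in recognise('release_top','wrist')+recognise('handle_bar','wrist'): print(r, proj('wrist',r['location']))
E
```

```text
t 2.75 tcp [0.5227 0.115  0.3629] rpy [-1.800e+02  1.000e-01 -1.755e+02] q6 0.02 F [-0.6 -0.6  0.7] w -0.0006
 turn deg [-0.02  0.06  0.3 ]  shift cm after turn [-0.09  0.03  1.09]  before turn [-0.09  0.03  1.09]
{'location': [0.512, 0.112, 0.1781], 'conf': 0.91} [276.14496558 240.84945187]
{'location': [0.474, 0.1112, 0.1702], 'conf': 0.68} [280.85701491 155.73701629]
```

View pics/w1.png

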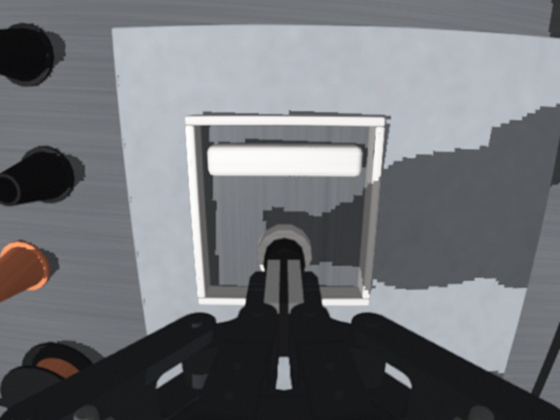

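The wrist view shows the closed fingertips (285,280) directly over the button (285,250), with the bar at (285,160). I press the button now.

Emit:
move_arm --motion "0 0 0.3 -0.1 0 1 1; 0 0 0 0 0 0.3 1; 0 0 0 0 0 0.3 1; 0 0 0 0 0 0.2 1; 0 0 0 0 0 0.1 1; 0 0 0 0 0 0 1"

```text
t: 3.5
tcp_pos: [0.5254, 0.1157, 0.3477]
ee_rot: [-3.141, 0.009, -3.068]
wrist_force: [-1.4, -0.4, 3.8]
grip_width: -0.0005
```

Emit:
move_arm --motion "0 0 0 0 0 0.3 1; 0 0 0 0 0 0.2 1; 0 0 0 0 0 0.1 1"

```text
t: 3.8
tcp_pos: [0.5249, 0.1157, 0.3464]
ee_rot: [-3.141, 0.013, -3.068]
wrist_force: [-2.7, -0.1, 5.2]
grip_width: 0.0003
```

```bash
python3 g.py .4757 .1119 .42 274.2; python3 - <<'E'
from h import *
im,d=vision.grab_frame('wrist'); P=cloud('wrist',d)
print(np.nanmedian(P[145:175,240:330],axis=(0,1)))
for r in recognise('handle_bar','wrist'): print(r)
E
```

```text
t 3.8 tcp [0.5249 0.1157 0.3464] rpy [-180.     0.7 -175.8] q6 0.03 F [-2.7 -0.1  5.2] w 0.0003
 turn deg [ -0.6    0.56 -89.97]  shift cm after turn [ 0.01  4.93 -7.36]  before turn [ 4.84 -0.02 -7.42]
[0.47065032 0.11299737 0.1991209 ]
{'location': [0.4714, 0.1104, 0.2012], 'conf': 0.7}
```

Emit:
move_arm --motion "0 0 0 0 0 -3 1; 0 0 0 0 0 -3 1; 0 0 -8.5 0 0 0 0.6; 0 0 -8.5 0 0 0 0.6; 0 0 -8.5 0 0 0 0.6; 0 0 -8.5 0 0 0 0.6; 0 0 -8.5 0 0 0 0.6; 0 0 -8.5 0 0 0 0.6; 0 0 -8.5 0 0 0 0.6; 0 0 -8.5 0 0 0 0.6; 0 0 -8.5 0 0 0 0.6; 0 0 -8.5 0 0 0 0.6; 0 0 0 0 2.5 0 0.6; 0 0 0 0 2.5 0 0.6; 0 0 0 0 0 0 0.6"

```text
t: 5.4
tcp_pos: [0.475, 0.1152, 0.4015]
ee_rot: [-3.131, 0.001, -1.561]
wrist_force: [0.1, 0.1, -0.4]
grip_width: 0.0342
```

```bash
python3 g.py .4745 .1119 .352 274.2; python3 - <<'E'
from h import *
im,d=vision.grab_frame('wrist'); cv2.imwrite('pics/w2.png',im)
P=cloud('wrist',d); k=(abs(P[...,2]-.2)<.004)&(abs(P[...,0]-.475)<.05)&(abs(P[...,1]-.112)<.06)
Q=P[k]; print(len(Q),Q.mean(0),cv2.minAreaRect((Q[:,:2]*1000).astype(np.float32)))
im,d=vision.grab_frame('top')
P=cloud('top',d); k=(abs(P[...,2]-.2)<.006)&(abs(P[...,0]-.475)<.03)&(abs(P[...,1]-.112)<.045)
Q=P[k]; print(len(Q),Q.mean(0))
E
```

```text
t 5.4 tcp [0.475  0.1152 0.4015] rpy [-1.794e+02  1.000e-01 -8.940e+01] q6 -1.47 F [ 0.1  0.1 -0.4] w 0.0342
 turn deg [-0.63  0.05 -3.64]  shift cm after turn [0.33 0.07 4.95]  before turn [0.34 0.1  4.95]
3428 [0.47625145 0.10993286 0.19959409] ((476.1523742675781, 112.43630981445312), (14.051231384277344, 70.0042953491211), 4.148803234100342)
20 [0.47782535 0.08325377 0.19937199]
```

View pics/w2.png

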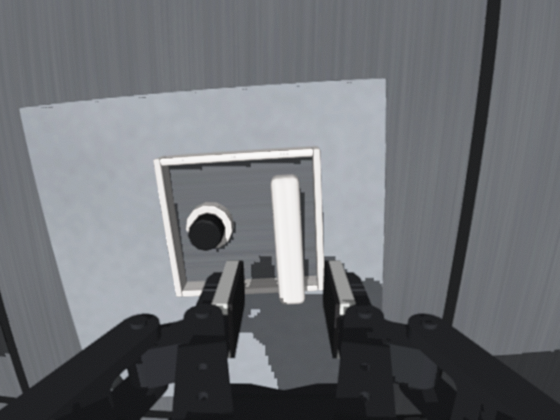

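The bar measures exactly 14×70 mm at (0.476, 0.112), yaw 4.15°, popped to z 0.1996. It lies between the fingers at pixel (288,240). I descend and grip.

Emit:
move_arm --motion "-0.6 0 -3.6 0.3 -0.1 0 0.6; 0 0 0 0 0 2.5 0.6; 0 0 0 0 0 1.5 0.6; 0 0 0 0 0 1 0.6; 0 0 0 0 0 0 0.6"

```text
t: 6.0
tcp_pos: [0.4834, 0.1122, 0.3508]
ee_rot: [-3.133, 0.001, -1.497]
wrist_force: [-0.5, -0.3, -0.8]
grip_width: 0.0345
```

```bash
python3 g.py .4762 .1124 .352 274.2
```

```text
t 6.0 tcp [0.4834 0.1122 0.3508] rpy [-179.5    0.   -85.8] q6 -1.54 F [-0.5 -0.3 -0.8] w 0.0345
 turn deg [-0.49  0.05  0.04]  shift cm after turn [-0.07  0.72 -0.12]  before turn [-0.08  0.72 -0.13]
```

Emit:
move_arm --motion "-0.5 0 0 -0.1 0.7 -0.1 0.6; 0 0 0 0 0 0 0.6; 0 0 0 0 0 0 1; 0 0 0 0 0 0 1; 0 0 0 0 0 0 1; 0 0 0 0 0 0 1" --squeeze 40

```text
t: 6.6
tcp_pos: [0.4752, 0.1127, 0.3535]
ee_rot: [3.139, 0.001, -1.497]
wrist_force: [-1.0, 0.7, -3.0]
grip_width: 0.013
```

```bash
python3 g.py .4762 .1124 .352 184.2
```

```text
t 6.6 tcp [0.4752 0.1127 0.3535] rpy [179.9   0.  -85.8] q6 -1.54 F [-1.   0.7 -3. ] w 0.013
 turn deg [ 1.400e-01 -9.000e-02  9.004e+01]  shift cm after turn [-0.1  -0.04  0.15]  before turn [ 0.04 -0.1   0.15]
```

Gripped (13–14 mm). Turn it clockwise, which is positive about tool z.

Emit:
move_arm --motion "0 0 8 0 0 0 1; 0 0 8 0 0 0 1; 0 0 8 0 0 0 1; 0 0 8 0 0 0 1; 0 0 8 0 0 0 1; 0 0 8 0 0 0 1; 0 0 8 0 0 0 1; 0 0 8 0 0 0 1; 0 0 8 0 0 0 1; 0 0 8 0 0 0 1; 0 0 6 0 0 0 1; 0 0 0 0 0 0 1"

```text
t: 7.8
tcp_pos: [0.476, 0.1122, 0.3534]
ee_rot: [-3.139, -0.001, -3.058]
wrist_force: [-1.7, -0.3, 0.2]
grip_width: 0.0129
```

```bash
python3 g.py .4762 .1124 .352 184.2
```

```text
t 7.8 tcp [0.476  0.1122 0.3534] rpy [-1.799e+02 -1.000e-01 -1.752e+02] q6 0.02 F [-1.7 -0.3  0.2] w 0.0129
 turn deg [-0.13 -0.05  0.6 ]  shift cm after turn [-0.02  0.02  0.14]  before turn [-0.02  0.02  0.14]
```

Emit:
move_arm --motion "0 0 2 0.42 0.52 0 1; 0 0 4 0.83 1.05 0 1; 0 0 4 0.83 1.05 0 1; 0 0 4 0.83 1.05 0 1; 0 0 4 0.83 1.05 0 1; 0 0 4 0.83 1.05 0 1; 0 0 4 0.83 1.05 0 1; 0 0 0 0 0 0 1"

```text
t: 8.6
tcp_pos: [0.4298, 0.1858, 0.3534]
ee_rot: [-3.135, 0.006, 2.771]
wrist_force: [0.1, 0.2, -1.8]
grip_width: 0.0131
```

```bash
cat > arc.py <<'E'
from g import *
piv=box(.095,.095); o=env.get_obs(); r=o['tcp_pos'][:2]-piv
yaw=np.degrees(o['ee_rot'][2]); ang=np.degrees(np.arctan2(*r[::-1]))%360
th=225-ang
print('r',np.hypot(*r).round(4),'cover deg',th.round(1),'handle turn deg', (184.8-th-yaw+89.4)%360)
E
python3 arc.py; python3 g.py .4762 .1124 .352 184.2
```

```text
r 0.1915 cover deg 26.3 handle turn deg 89.12181417284822
t 8.6 tcp [0.4298 0.1858 0.3534] rpy [-179.6    0.3  158.8] q6 0.65 F [ 0.1  0.2 -1.8] w 0.0131
 turn deg [ -0.45   0.23 -25.42]  shift cm after turn [-4.09 -7.66  0.14]  before turn [-6.98 -5.16  0.22]
```

Emit:
move_arm --motion "0 0 4 0.83 1.05 0 1; 0 0 4 0.83 1.05 0 1; 0 0 4 0.83 1.05 0 1; 0 0 4 0.83 1.05 0 1; 0 0 4 0.83 1.05 0 1; 0 0 4 0.83 1.05 0 1; 0 0 4 0.83 1.05 0 1; 0 0 4 0.83 1.05 0 1; 0 0 4 0.83 1.05 0 1; 0 0 4 0.83 1.05 0 1; 0 0 4 0.83 1.05 0 1; 0 0 4 0.83 1.05 0 1; 0 0 4 0.83 1.05 0 1; 0 0 4 0.83 1.05 0 1; 0 0 0 0 0 0 1; 0 0 0 0 0 0 1"

```text
t: 10.2
tcp_pos: [0.4599, 0.3649, 0.3535]
ee_rot: [-3.138, 0.008, 1.801]
wrist_force: [-2.9, 0.3, 1.0]
grip_width: 0.013
```

```bash
python3 arc.py; python3 g.py .4762 .1124 .352 184.2
```

```text
r 0.1917 cover deg 82.9 handle turn deg 88.11563036858762
t 10.2 tcp [0.4599 0.3649 0.3535] rpy [-179.8    0.4  103.2] q6 1.9 F [-2.9  0.3  1. ] w 0.013
 turn deg [ -0.49   0.21 -81.  ]  shift cm after turn [  0.22 -25.3    0.15]  before turn [-24.95  -4.18   0.36]
```

Emit:
move_arm --motion "0.2 0.4 3.5 0.72 0.9 0 1; 0 0 3.5 0.72 0.9 0 1; 0 0 0 0 0 0 1; 0 0 0 0 0 0 0.6; 0 0 0 0 0 0 0.6; 0 0 0 0 0 0 0.6; 0 0 0 0 0 -3 0.6; 0 0 0 0 0 -4 0.6; 0 0 0 0 0 -4 0.6; 0 0 0 0 0 0 0.6"

```text
t: 11.2
tcp_pos: [0.4741, 0.3769, 0.4661]
ee_rot: [-3.133, 0.012, 1.687]
wrist_force: [0.1, -0.1, -0.1]
grip_width: 0.034
```

```bash
cat > noz.py <<'E'
from g import *
np.set_printoptions(precision=4,suppress=True)
def fit(cam,P,m,c0):
    # centre from model fit: points on cone surface, r(z)=24-10*z/60 (collar 28 below 4 mm), outer only
    Q=P[m>0]; Q=Q[np.isfinite(Q[:,2])&(Q[:,2]>.008)&(Q[:,2]<.057)&(np.hypot(*(Q[:,:2]-c0).T)<.06)]
    from scipy.optimize import least_squares
    f=lambda p: np.hypot(Q[:,0]-p[0],Q[:,1]-p[1])-(.024-.010*Q[:,2]/.06)
    s=least_squares(f,c0,loss='soft_l1',f_scale=.001); return s.x,len(Q),np.median(np.abs(s.fun))
if __name__=='__main__':
    for cam in ('top','scene'):
        im,d=vision.grab_frame(cam); cv2.imwrite(f'pics/{cam}_now.png',im); P=cloud(cam,d); m=copper(im)
        n,l,s,c=cv2.connectedComponentsWithStats(m)
        for i in range(1,n):
            if s[i,4]<40: continue
            q=P[l==i]; q=np.nanmedian(q,0)
            if not(-.02<q[2]<.12): continue
            print(cam,c[i].round(),q,fit(cam,P,(l==i),q[:2]))
E
python3 noz.py; python3 arc.py; python3 g.py .6334 -.151 .30 180
```

```text
top [324. 195.] [ 0.6252 -0.1459  0.0153] (array([ 0.6339, -0.1507]), 104, np.float64(0.0007297539883466698))
top [388. 207.] [ 0.5889 -0.3466  0.0149] (array([ 0.5954, -0.3561]), 115, np.float64(0.0011467478134027653))
top [387. 257.] [ 0.4321 -0.3371  0.0177] (array([ 0.4336, -0.347 ]), 109, np.float64(0.0008234158916221104))
scene [444. 144.] [0.2324 0.6464 0.0171] (array([0.2341, 0.6586]), 81, np.float64(0.013176730448087003))
scene [156. 227.] [ 0.4476 -0.3462  0.0278] (array([ 0.4342, -0.3475]), 247, np.float64(0.0010340364305322404))
scene [236. 273.] [ 0.6464 -0.1518  0.0275] (array([ 0.6337, -0.1523]), 280, np.float64(0.0008610359666187803))
scene [154. 274.] [ 0.6078 -0.3532  0.0273] (array([ 0.595 , -0.3557]), 284, np.float64(0.0011168477314210312))
r 0.1889 cover deg 88.3 handle turn deg 89.21785605772283
t 11.3 tcp [0.4738 0.3767 0.4612] rpy [-179.1    0.8   96.7] q6 2.02 F [ 0.3 -0.3 -0.5] w 0.0344
 turn deg [-1.310e+00  7.000e-02 -8.333e+01]  shift cm after turn [-15.96 -52.77  16.12]  before turn [-54.03   9.97  16.77]
```

View pics/top_now.png

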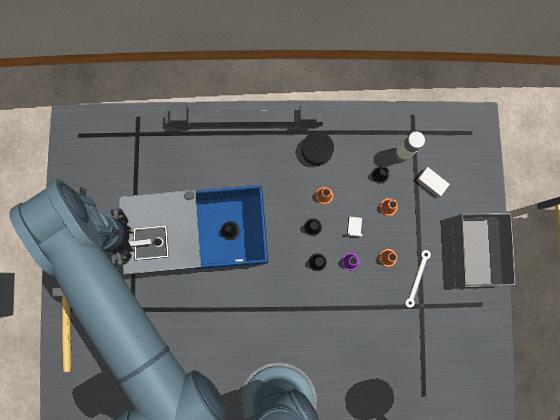

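The top view shows the cover aside (149,243) and the mandrel exposed at (229,230). The nozzles are unmoved, and both cameras agree on them to about 1 mm. Next I measure the mandrel, and meanwhile the arm goes over nozzle (324,195).

```bash
cat > mand.py <<'E'
from g import *
from scipy.optimize import least_squares
np.set_printoptions(precision=4,suppress=True)
for cam in ('top','scene'):
    im,d=vision.grab_frame(cam); P=cloud(cam,d)
    c0=np.array([.5234,.1455])
    rr=np.hypot(P[...,0]-c0[0],P[...,1]-c0[1])
    t=P[(rr<.03)&(P[...,2]>.074)&(P[...,2]<.085)]; print(cam,'top pts',len(t),t.mean(0))
    Q=P[(rr<.035)&(P[...,2]>.02)&(P[...,2]<.070)]
    f=lambda p: np.hypot(Q[:,0]-p[0],Q[:,1]-p[1])-(.0215-.011*(Q[:,2]-.005)/.073)
    s=least_squares(f,c0,loss='soft_l1',f_scale=.001); print(s.x,len(Q),np.median(abs(s.fun)))
    k=(abs(P[...,2]-.15)<.004)&(abs(P[...,0]-.5234)<.14)&(P[...,1]>.0)&(P[...,1]<.16)
    q=P[k]
    R=np.array([[np.cos(.0728),np.sin(.0728)],[-np.sin(.0728),np.cos(.0728)]]); b=(q[:,:2]-c0)@R.T
    print('rim box-frame x range',np.percentile(b[:,0],[1,99]),'ymin',np.percentile(b[:,1],1))
E
python3 mand.py; python3 g.py .6338 -.1515 .30 184.2
```

```text
top top pts 37 [0.5238 0.1454 0.0779]
[0.5236 0.1462] 83 0.00031616198461628317
rim box-frame x range [-0.1098  0.1095] ymin -0.1093847361276606
scene top pts 38 [0.5256 0.144  0.0776]
[0.5231 0.1449] 102 0.00070688258373527
rim box-frame x range [-0.1094  0.1112] ymin -0.11132296640856047
t 11.4 tcp [0.4734 0.3766 0.4588] rpy [-178.9    0.9   96.7] q6 2.02 F [-0.5  0.2 -0.5] w 0.0341
 turn deg [ -1.6   -0.09 -87.53]  shift cm after turn [-12.13 -53.84  15.88]  before turn [-54.05  10.12  16.58]
```

Emit:
move_arm --motion "-0.8 0 -8 0 0 0 0; -0.8 0 -8 0 0 0 0; 0 0 -8 0 0 0 0; 0 0 -8 0 0 0 0; 0 0 -8 0 0 0 0; 0 0 -8 0 0 0 0; 0 0 -8 0 0 0 0; 0 0 -8 0 0 0 0; 0 0 -8 0 0 0 0; 0 0 -8 0 0 0 0; 0 0 -8 0 0 0 0; 0 0 0 -1 -4.6 0 0; 0 0 0 -1 -4.6 0 0; 0 0 0 -1 -4.6 0 0; 0 0 0 -1 -4.6 0 0; 0 0 0 -1 -4.6 0 0; 0 0 0 -1 -4.6 0 0; 0 0 0 -1 -4.6 0 0; 0 0 0 -1 -4.6 0 0; 0 0 0 -1 -4.6 0 0"

```text
t: 13.4
tcp_pos: [0.6213, -0.0311, 0.4286]
ee_rot: [-3.111, -0.056, -2.976]
wrist_force: [0.7, 0.8, 0.6]
grip_width: 0.0856
```

```bash
python3 g.py .6338 -.1515 .30 184.2
```

```text
t 13.4 tcp [ 0.6213 -0.0311  0.4286] rpy [-178.3   -3.2 -170.5] q6 -0.31 F [0.7 0.8 0.6] w 0.0856
 turn deg [-1.89 -3.12  5.35]  shift cm after turn [ -0.37 -12.1   12.86]  before turn [  0.03 -11.69  13.24]
```

Emit:
move_arm --motion "-1.9 -3.1 5.3 0 0 0 0; 0 0 0 -0.2 -4 2; 0 0 0 0 -4 4"

```text
invalid input at $.motion[1]: expected 7 numbers
```

Emit:
move_arm --motion "-1.9 -3.1 5.3 0 0 0 0; 0 0 0 -0.2 -3 3 0; 0 0 0 -0.1 -3 3 0; 0 0 0 -0.1 -3 3 0; 0 0 0 0 -2 2 0; 0 0 0 0 0 0 0; 0 0 0 0 0 0 0"

```text
t: 14.1
tcp_pos: [0.6293, -0.1517, 0.3006]
ee_rot: [3.135, -0.017, -3.08]
wrist_force: [-0.6, -0.4, -0.1]
grip_width: 0.0852
```

```bash
python3 g.py .6338 -.1515 .20 184.2
```

```text
t 14.1 tcp [ 0.6293 -0.1517  0.3006] rpy [ 179.6   -1.  -176.5] q6 -0.4 F [-0.6 -0.4 -0.1] w 0.0852
 turn deg [ 0.38 -0.98 -0.69]  shift cm after turn [-4.500e-01 -1.000e-02  1.006e+01]  before turn [-0.62 -0.08 10.05]
```

Emit:
move_arm --motion "0.4 -1 -0.7 -0.5 0 0 0; 0 0 0 0 0 3 0; 0 0 0 0 0 2 0; 0 0 0 0 0 0 0"

```text
t: 14.5
tcp_pos: [0.6369, -0.1477, 0.2533]
ee_rot: [-3.139, 0.01, -3.061]
wrist_force: [-0.8, 0.2, -0.5]
grip_width: 0.0851
```

```bash
python3 g.py .6338 -.1515 .20 184.2; python3 - <<'E'
from noz import *
im,d=vision.grab_frame('wrist'); cv2.imwrite('pics/w3.png',im); P=cloud('wrist',d); m=copper(im)
Q=P[m>0]; Q=Q[np.isfinite(Q[:,2])]; print(len(Q))
print(fit('wrist',P,m,np.array([.6338,-.1515])))
E
```

```text
t 14.5 tcp [ 0.6369 -0.1477  0.2533] rpy [-179.8    0.6 -175.4] q6 -0.41 F [-0.8  0.2 -0.5] w 0.0851
 turn deg [-0.17  0.57  0.44]  shift cm after turn [ 0.34 -0.36  5.33]  before turn [ 0.39 -0.34  5.33]
7317
(array([ 0.6326, -0.1502]), 3765, np.float64(0.0004999355444372904))
```

Emit:
move_arm --motion "-0.2 0.6 0.4 0.35 -0.35 0 0; 0 0 0 0 0 2.5 0; 0 0 0 0 0 2 0; 0 0 0 0 0 0.8 0; 0 0 0 0 0 0 0"

```text
t: 15.05
tcp_pos: [0.6382, -0.1514, 0.2105]
ee_rot: [-3.136, 0.014, -3.065]
wrist_force: [-0.2, 0.3, -0.7]
grip_width: 0.0856
```

```bash
python3 g.py .6334 -.1511 .20 184.2
```

```text
t 15.05 tcp [ 0.6382 -0.1514  0.2105] rpy [-179.7    0.8 -175.6] q6 -0.41 F [-0.2  0.3 -0.7] w 0.0856
 turn deg [-0.33  0.77  0.18]  shift cm after turn [0.47 0.07 1.05]  before turn [0.49 0.08 1.04]
```

Emit:
move_arm --motion "-0.3 0.8 0.2 0.5 0.1 0.5 0; 0 0 0 0 0 0.6 0; 0 0 0 0 0 0 0"

```text
t: 15.35
tcp_pos: [0.6341, -0.1513, 0.2022]
ee_rot: [-3.14, 0.003, -3.069]
wrist_force: [-1.2, 0.1, 0.6]
grip_width: 0.0851
```

```bash
python3 g.py .6334 -.1511 .20 184.2
```

```text
t 15.35 tcp [ 0.6341 -0.1513  0.2022] rpy [-1.799e+02  1.000e-01 -1.758e+02] q6 -0.4 F [-1.2  0.1  0.6] w 0.0851
 turn deg [-0.11  0.15 -0.04]  shift cm after turn [0.07 0.02 0.22]  before turn [0.07 0.02 0.22]
```

Well placed; close gently and lift.

Emit:
move_arm --motion "0 0 0 0.05 0 0.2 0; 0 0 0 0 0 0 0.3; 0 0 0 0 0 0 0.6; 0 0 0 0 0 0 1; 0 0 0 0 0 0 1; 0 0 0 0 0 0 1; 0 0 0 0 0 0 1" --squeeze 30

```text
t: 16.05
tcp_pos: [0.634, -0.1513, 0.2017]
ee_rot: [-3.139, 0.005, -3.069]
wrist_force: [0.3, 0.1, 0.3]
grip_width: 0.0358
```

```bash
python3 g.py .5235 .1455 .40 184.2
```

```text
t 16.05 tcp [ 0.634  -0.1513  0.2017] rpy [-179.9    0.3 -175.8] q6 -0.4 F [0.3 0.1 0.3] w 0.0358
 turn deg [-0.13  0.27 -0.03]  shift cm after turn [  8.85  30.41 -19.83]  before turn [  8.77  30.36 -19.94]
```

Emit:
move_arm --motion "0 0 0 0 0 -1 1; 0 0 0 0 0 -3 1; 0 0 0 0 0 -4 1; 0 0 0 0 0 -4 1; 0 0 0 0 0 -4 1; 0 0 0 0 0 -4 1; 0 0 0 1.1 3.8 0 1; 0 0 0 1.1 3.8 0 1; 0 0 0 1.1 3.8 0 1; 0 0 0 1.1 3.8 0 1; 0 0 0 1.1 3.8 0 1; 0 0 0 1.1 3.8 0 1; 0 0 0 1.1 3.8 0 1; 0 0 0 1 3.4 0 1; 0 0 0 0 0 0 1; 0 0 0 0 0 0 1"

```text
t: 17.65
tcp_pos: [0.5203, 0.1508, 0.417]
ee_rot: [-3.137, 0.014, -3.072]
wrist_force: [1.0, -0.5, -1.0]
grip_width: 0.0356
```

```bash
python3 g.py .5235 .1455 .30 184.2
```

```text
t 17.65 tcp [0.5203 0.1508 0.417 ] rpy [-179.8    0.8 -176. ] q6 0.1 F [ 1.  -0.5 -1. ] w 0.0356
 turn deg [-0.25  0.81 -0.24]  shift cm after turn [-0.28 -0.55 11.7 ]  before turn [-0.12 -0.5  11.7 ]
```

Emit:
move_arm --motion "-0.2 0.8 -0.2 -0.3 -0.55 0 1; 0 0 0 0 0 3 1; 0 0 0 0 0 3 1; 0 0 0 0 0 3 1; 0 0 0 0 0 2 1; 0 0 0 0 0 0 1"

```text
t: 18.25
tcp_pos: [0.529, 0.1368, 0.3059]
ee_rot: [-3.139, 0.003, -3.079]
wrist_force: [-0.1, -0.7, -1.0]
grip_width: 0.0354
```

```bash
python3 g.py .5235 .1455 .25 184.2
```

```text
t 18.25 tcp [0.529  0.1368 0.3059] rpy [-179.8    0.2 -176.4] q6 0.08 F [-0.1 -0.7 -1. ] w 0.0354
 turn deg [-0.16  0.19 -0.62]  shift cm after turn [0.49 0.91 5.59]  before turn [0.51 0.92 5.59]
```

Emit:
move_arm --motion "-0.2 0.2 -0.6 0.5 0.9 0 1; 0 0 0 0 0 0 1; 0 0 0 0 0 1 1; 0 0 0 0 0 1 1; 0 0 0 0 0 0 1"

```text
t: 18.75
tcp_pos: [0.526, 0.1441, 0.2885]
ee_rot: [3.14, 0.005, -3.071]
wrist_force: [-1.1, 0.5, -0.5]
grip_width: 0.036
```

```bash
python3 g.py .5235 .1455 .25 184.2
```

```text
t 18.75 tcp [0.526  0.1441 0.2885] rpy [ 179.9    0.3 -176. ] q6 0.08 F [-1.1  0.5 -0.5] w 0.036
 turn deg [ 0.06  0.3  -0.17]  shift cm after turn [0.24 0.16 3.85]  before turn [0.26 0.15 3.85]
```

Emit:
move_arm --motion "0 0.3 -0.2 0.25 0.15 0 1; 0 0 0 0 0 1 1; 0 0 0 0 0 1 1; 0 0 0 0 0 1 1; 0 0 0 0 0 0 1; 0 0 0 0 0 0 1"

```text
t: 19.35
tcp_pos: [0.5229, 0.1458, 0.2555]
ee_rot: [3.141, -0.001, -3.067]
wrist_force: [0.0, 0.5, -0.7]
grip_width: 0.036
```

```bash
python3 g.py .5235 .1455 .214 184.2
```

```text
t 19.35 tcp [0.5229 0.1458 0.2555] rpy [ 1.799e+02 -1.000e-01 -1.757e+02] q6 0.08 F [ 0.   0.5 -0.7] w 0.036
 turn deg [ 0.06 -0.05  0.09]  shift cm after turn [-0.06 -0.04  4.15]  before turn [-0.06 -0.04  4.15]
```

Emit:
move_arm --motion "0 0 0 -0.06 -0.04 0.7 1; 0 0 0 0 0 0.7 1; 0 0 0 0 0 0.7 1; 0 0 0 0 0 0.7 1; 0 0 0 0 0 0 1; 0 0 0 0 0 0 1"

```text
t: 19.95
tcp_pos: [0.5238, 0.1454, 0.225]
ee_rot: [3.141, -0.001, -3.067]
wrist_force: [0.3, -0.3, -0.9]
grip_width: 0.0356
```

```bash
python3 g.py .5235 .1455 .214 184.2
```

```text
t 19.95 tcp [0.5238 0.1454 0.225 ] rpy [ 179.9   -0.  -175.7] q6 0.08 F [ 0.3 -0.3 -0.9] w 0.0356
 turn deg [ 0.05 -0.04  0.07]  shift cm after turn [0.03 0.01 1.1 ]  before turn [0.03 0.01 1.1 ]
```

Emit:
move_arm --motion "0 0 0 0 0 0.3 1; 0 0 0 0 0 0.3 1; 0 0 0 0 0 0.2 1; 0 0 0 0 0 0 1; 0 0 0 0 0 0 1"

```text
t: 20.45
tcp_pos: [0.5242, 0.1455, 0.217]
ee_rot: [3.141, 0.001, -3.067]
wrist_force: [0.3, 0.1, -1.3]
grip_width: 0.036
```

Emit:
move_arm --motion "0 0 0 0.05 0 0.1 1; 0 0 0 0 0 0.1 1; 0 0 0 0 0 0.1 1; 0 0 0 0 0 0 1"

```text
t: 20.85
tcp_pos: [0.5241, 0.1453, 0.2144]
ee_rot: [3.141, 0.002, -3.067]
wrist_force: [-0.7, 0.6, -0.9]
grip_width: 0.0357
```

Emit:
move_arm --motion "0 0 0 0.05 0 0.1 1; 0 0 0 0 0 0.1 1; 0 0 0 0 0 0 1"

```text
t: 21.15
tcp_pos: [0.5238, 0.1453, 0.2143]
ee_rot: [3.141, 0.004, -3.067]
wrist_force: [0.8, -0.8, -3.8]
grip_width: 0.0352
```

```bash
for i in 1 2 3; do python3 -c "
from h import *
vision.grab_frame('scene');o=env.get_obs();print(o['t'],o['tcp_pos'].round(4),o['wrist_force'].round(2),o['joint_torque'].round(1))"; done
```

```text
21.2 [0.5238 0.1453 0.2142] [-0.63  0.44  1.79] [  0.2 -44.8  22.7  -0.3   0.1  -0. ]
21.25 [0.5238 0.1453 0.2142] [-0.71 -0.34  1.84] [  0.2 -44.4  22.5  -0.5   0.1  -0. ]
21.3 [0.5238 0.1453 0.2142] [-0.   -1.4   1.76] [  0.2 -44.3  22.5  -0.5   0.1  -0. ]
```

Seated at the predicted height with about 2 N of support; release and retreat.

Emit:
move_arm --motion "0 0 0 0 0 0 0.4; 0 0 0 0 0 0 0.2; 0 0 0 0 0 0 0.1; 0 0 0 0 0 0 0.1; 0 0 0 0 0 -1 0.1; 0 0 0 0 0 -3 0.1; 0 0 0 0 0 -4 0.1; 0 0 0 0 0 -4 0.1; 0 0 0 0 0 -4 0.1; 0 0 0 0 0 -4 0.1; 0 0 0 0 0 0 0.1"

```text
t: 22.4
tcp_pos: [0.5217, 0.1451, 0.4243]
ee_rot: [3.14, 0.002, -3.067]
wrist_force: [0.9, 0.7, -0.4]
grip_width: 0.0771
```

```bash
python3 noz.py; python3 g.py .5948 -.3559 .34 184.2;python3 - <<'E'
from h import *
im,d=vision.grab_frame('wrist'); cv2.imwrite('pics/w4.png',im); P=cloud('wrist',d)
k=(abs(P[...,2]-.072)<.004)&(abs(P[...,0]-.5235)<.03)&(abs(P[...,1]-.1455)<.03); print(k.sum(),P[k].mean(0) if k.any() else '')
E
```

```text
top [388. 207.] [ 0.5888 -0.3463  0.0161] (array([ 0.5954, -0.3558]), 118, np.float64(0.0013249569557729985))
top [233. 232.] [0.5145 0.1312 0.0284] (array([0.5222, 0.1432]), 91, np.float64(0.0010889591396606758))
top [387. 257.] [ 0.432  -0.3368  0.0169] (array([ 0.4336, -0.3463]), 102, np.float64(0.0006771200101695317))
scene [441. 141.] [0.2112 0.6454 0.0164] (array([0.2123, 0.6587]), 77, np.float64(0.010374435893304277))
scene [334. 217.] [0.5332 0.1354 0.0591] (array([0.5243, 0.1433]), 61, np.float64(0.0012848026664171765))
scene [156. 227.] [ 0.4476 -0.3461  0.0287] (array([ 0.434 , -0.3479]), 240, np.float64(0.001028063689855311))
scene [154. 274.] [ 0.6079 -0.3532  0.0268] (array([ 0.595 , -0.3557]), 281, np.float64(0.0011642695009632473))
t 22.5 tcp [0.5208 0.1449 0.4194] rpy [ 180.    -0.3 -175.7] q6 0.08 F [ 0.5 -0.7 -0.3] w 0.0768
 turn deg [ 0.04 -0.29  0.08]  shift cm after turn [ -3.71 -50.49   7.94]  before turn [ -3.68 -50.5    7.88]
643 [0.51877068 0.14608157 0.07255663]
```

View pics/w4.png

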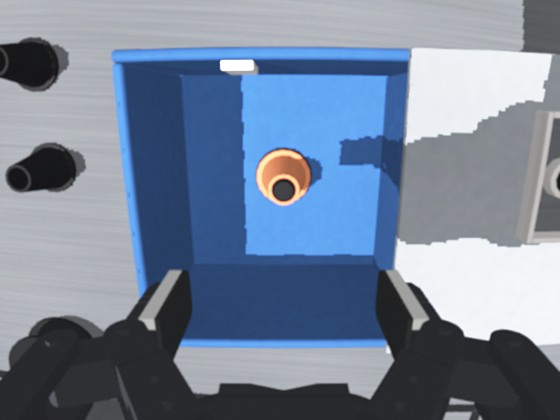

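The wrist view shows the first nozzle upright on the mandrel at (284,180), and its top z of 0.0726 matches the nominal 0.072. Next is the far nozzle.

Emit:
move_arm --motion "0 0 0 -0.3 -3.8 0 0.1; 0 0 0 -0.3 -4.2 0 0.1; 0 0 0 -0.3 -4.2 0 0.1; 0 0 0 -0.3 -4.2 0 0.1; 0 0 0 -0.3 -4.2 0 0; 0 0 0 -0.3 -4.2 0 0; 0 0 0 -0.3 -4.2 1 0; 0 0 0 -0.3 -4.2 1 0; 0 0 0 -0.3 -4.2 1 0; 0 0 0 -0.3 -4.2 1 0; 0 0 0 -0.3 -4.2 1 0; 0 0 0 -0.3 -4 1 0; 0 0 0 0 0 0 0"

```text
t: 23.85
tcp_pos: [0.5874, -0.3639, 0.3224]
ee_rot: [3.119, -0.05, -3.06]
wrist_force: [0.1, 0.7, -0.2]
grip_width: 0.0852
```

```bash
python3 g.py .5952 -.3558 .28 184.2
```

```text
t 23.85 tcp [ 0.5874 -0.3639  0.3224] rpy [ 178.7   -2.8 -175.4] q6 -0.72 F [ 0.1  0.7 -0.2] w 0.0852
 turn deg [ 1.27 -2.84  0.42]  shift cm after turn [-0.83  0.75  4.24]  before turn [-1.05  0.65  4.21]
```

Emit:
move_arm --motion "1.3 -2.8 0.4 -0.8 0.75 0 0; 0 0 0 0 0 2 0; 0 0 0 0 0 2 0; 0 0 0 0 0 1.5 0; 0 0 0 0 0 0 0; 0 0 0 0 0 0 0"

```text
t: 24.45
tcp_pos: [0.5905, -0.352, 0.2538]
ee_rot: [3.128, -0.014, -3.07]
wrist_force: [0.9, 0.1, -0.2]
grip_width: 0.0853
```

```bash
python3 g.py .5952 -.3558 .202 184.2; python3 - <<'E'
from noz import *
im,d=vision.grab_frame('wrist'); P=cloud('wrist',d); m=copper(im)
print(fit('wrist',P,m,np.array([.5952,-.3558])))
E
```

```text
t 24.45 tcp [ 0.5905 -0.352   0.2538] rpy [ 179.2   -0.8 -175.9] q6 -0.7 F [ 0.9  0.1 -0.2] w 0.0853
 turn deg [ 0.8  -0.83 -0.1 ]  shift cm after turn [-0.44 -0.41  5.18]  before turn [-0.51 -0.49  5.17]
(array([ 0.5935, -0.354 ]), 3958, np.float64(0.0005506336632594483))
```

Emit:
move_arm --motion "0.8 -0.8 -0.1 -0.4 -0.35 0 0; 0 0 0 0 0 2 0; 0 0 0 0 0 1.5 0; 0 0 0 0 0 0.8 0; 0 0 0 0 0 0 0; 0 0 0 0 0 0 0"

```text
t: 25.1
tcp_pos: [0.5984, -0.357, 0.2158]
ee_rot: [-3.132, 0.011, -3.067]
wrist_force: [-0.2, -0.8, 0.3]
grip_width: 0.0856
```

```bash
python3 g.py .5946 -.3552 .202 184.2
```

```text
t 25.1 tcp [ 0.5984 -0.357   0.2158] rpy [-179.4    0.6 -175.7] q6 -0.7 F [-0.2 -0.8  0.3] w 0.0856
 turn deg [-0.57  0.63  0.06]  shift cm after turn [0.36 0.21 1.38]  before turn [0.38 0.23 1.37]
```

Emit:
move_arm --motion "-0.6 0.6 0 0.35 0.2 0.6 0; 0 0 0 0 0 0.6 0; 0 0 0 0 0 0.2 0; 0 0 0 0 0 0 0"

```text
t: 25.5
tcp_pos: [0.5953, -0.3558, 0.203]
ee_rot: [-3.141, 0.002, -3.067]
wrist_force: [-0.3, -0.6, -0.7]
grip_width: 0.0853
```

```bash
python3 g.py .5946 -.3552 .202 184.2
```

```text
t 25.5 tcp [ 0.5953 -0.3558  0.203 ] rpy [-1.799e+02  1.000e-01 -1.757e+02] q6 -0.7 F [-0.3 -0.6 -0.7] w 0.0853
 turn deg [-0.05  0.14  0.06]  shift cm after turn [0.06 0.07 0.1 ]  before turn [0.06 0.07 0.1 ]
```

Emit:
move_arm --motion "0 0 0 0.05 0.05 0.1 0.3; 0 0 0 0 0 0 0.6; 0 0 0 0 0 0 1; 0 0 0 0 0 0 1; 0 0 0 0 0 0 1; 0 0 0 0 0 0 1"

```text
t: 26.1
tcp_pos: [0.5948, -0.3553, 0.2025]
ee_rot: [-3.14, 0.003, -3.067]
wrist_force: [0.2, -0.5, -0.1]
grip_width: 0.0353
```

Emit:
move_arm --motion "0 0 0 0 0 -1 1; 0 0 0 0 0 -3 1; 0 0 0 0 0 -4 1; 0 0 0 0 0 -4 1; 0 0 0 0 0 -4 1; 0 0 0 0 0 -4 1; 0 0 0 0.3 4 0 1; 0 0 0 0.3 4.2 0 1; 0 0 0 0.3 4.2 0 1; 0 0 0 0.3 4.2 0 1; 0 0 0 0.3 4.2 0 1; 0 0 0 0.3 4.2 0 1; 0 0 0 0.3 4.2 0 1; 0 0 0 0.3 4.2 0 1; 0 0 0 0.3 4.2 0 1; 0 0 0 0.3 4.2 0 1; 0 0 0 0.3 4 0 1; 0 0 0 0 0 0 1; 0 0 0 0 0 0 1"

```text
t: 28.0
tcp_pos: [0.5246, 0.1139, 0.4208]
ee_rot: [-3.134, 0.02, -3.07]
wrist_force: [0.7, 0.2, -1.7]
grip_width: 0.0353
```

```bash
python3 g.py .5237 .1454 .31 184.2
```

```text
t 28.0 tcp [0.5246 0.1139 0.4208] rpy [-179.6    1.2 -175.9] q6 0.03 F [ 0.7  0.2 -1.7] w 0.0353
 turn deg [-0.44  1.15 -0.12]  shift cm after turn [-0.14  3.15 11.08]  before turn [ 0.09  3.23 11.06]
```

Emit:
move_arm --motion "-0.4 1.1 -0.1 -0.1 3.15 0 1; 0 0 0 0 0 0 1; 0 0 0 0 0 2.5 1; 0 0 0 0 0 2.5 1; 0 0 0 0 0 2.5 1; 0 0 0 0 0 2 1; 0 0 0 0 0 0 1; 0 0 0 0 0 0 1"

```text
t: 28.8
tcp_pos: [0.527, 0.1367, 0.3268]
ee_rot: [-3.137, 0.008, -3.081]
wrist_force: [-0.3, 0.4, -0.8]
grip_width: 0.0352
```

```bash
python3 g.py .5237 .1454 .275 184.2
```

```text
t 28.8 tcp [0.527  0.1367 0.3268] rpy [-179.7    0.5 -176.5] q6 0.08 F [-0.3  0.4 -0.8] w 0.0352
 turn deg [-0.26  0.46 -0.71]  shift cm after turn [0.27 0.89 5.18]  before turn [0.32 0.91 5.18]
```

Emit:
move_arm --motion "-0.25 0.45 -0.7 0.3 0.9 0 1; 0 0 0 0 0 0 1; 0 0 0 0 0 1 1; 0 0 0 0 0 1 1; 0 0 0 0 0 1 1; 0 0 0 0 0 1 1; 0 0 0 0 0 0 1; 0 0 0 0 0 0 1"

```text
t: 29.6
tcp_pos: [0.5248, 0.1457, 0.2868]
ee_rot: [3.141, 0.005, -3.068]
wrist_force: [-0.5, -0.1, -1.8]
grip_width: 0.0354
```

```bash
python3 g.py .5237 .1454 .248 184.2
```

```text
t 29.6 tcp [0.5248 0.1457 0.2868] rpy [ 180.     0.3 -175.8] q6 0.08 F [-0.5 -0.1 -1.8] w 0.0354
 turn deg [ 0.02  0.3  -0.01]  shift cm after turn [ 0.12 -0.02  3.88]  before turn [ 0.14 -0.02  3.88]
```

Emit:
move_arm --motion "0 0.3 0 0.12 0 0.5 1; 0 0 0 0 0 0.7 1; 0 0 0 0 0 0.7 1; 0 0 0 0 0 0.7 1; 0 0 0 0 0 0.7 1; 0 0 0 0 0 0 1; 0 0 0 0 0 0 1"

```text
t: 30.3
tcp_pos: [0.5237, 0.1455, 0.2509]
ee_rot: [3.141, -0.0, -3.069]
wrist_force: [-0.0, -0.1, -1.1]
grip_width: 0.0357
```

```bash
python3 g.py .5237 .1454 .244 184.2
```

```text
t 30.3 tcp [0.5237 0.1455 0.2509] rpy [ 180.    -0.  -175.8] q6 0.08 F [-0.  -0.1 -1.1] w 0.0357
 turn deg [ 0.01 -0.02 -0.01]  shift cm after turn [ 0.   -0.01  0.69]  before turn [ 0.   -0.01  0.69]
```

Emit:
move_arm --motion "0 0 0 0 0 0.3 1; 0 0 0 0 0 0.3 1; 0 0 0 0 0 0.2 1; 0 0 0 0 0 0.1 1; 0 0 0 0 0 0 1; 0 0 0 0 0 0 1"

```text
t: 30.9
tcp_pos: [0.5242, 0.1456, 0.2419]
ee_rot: [3.141, 0.001, -3.068]
wrist_force: [0.1, 0.5, -0.3]
grip_width: 0.0353
```

Emit:
move_arm --motion "0 0 0 0.05 0 0.1 1; 0 0 0 0 0 0.1 1; 0 0 0 0 0 0.1 1; 0 0 0 0 0 0 1; 0 0 0 0 0 0 1"

```text
t: 31.4
tcp_pos: [0.5238, 0.1456, 0.2389]
ee_rot: [3.141, 0.002, -3.068]
wrist_force: [-0.0, 0.7, -1.3]
grip_width: 0.0357
```

Emit:
move_arm --motion "0 0 0 0 0 0.1 1; 0 0 0 0 0 0.1 1; 0 0 0 0 0 0 1; 0 0 0 0 0 0 1"

```text
t: 31.8
tcp_pos: [0.5237, 0.1456, 0.2367]
ee_rot: [3.141, 0.002, -3.069]
wrist_force: [0.1, 0.1, -1.7]
grip_width: 0.0356
```

Emit:
move_arm --motion "0 0 0 0 0 0.1 1; 0 0 0 0 0 0 1; 0 0 0 0 0 0 1"

```text
t: 32.1
tcp_pos: [0.5235, 0.1455, 0.2356]
ee_rot: [3.141, 0.001, -3.069]
wrist_force: [0.5, -0.6, -0.3]
grip_width: 0.0354
```

Emit:
move_arm --motion "0 0 0 0 0 0.1 1; 0 0 0 0 0 0 1; 0 0 0 0 0 0 1"

```text
t: 32.4
tcp_pos: [0.5235, 0.1455, 0.2345]
ee_rot: [3.142, 0.001, -3.069]
wrist_force: [-0.5, 0.4, -1.4]
grip_width: 0.0356
```

```bash
cat > f.py <<'E'
from h import *
F=[]
for i in range(3): vision.grab_frame('top'); o=env.get_obs(); F.append(o['wrist_force'])
print(o['t'],o['tcp_pos'].round(4),np.mean(F,0).round(2))
E
python3 f.py
```

```text
32.55 [0.5235 0.1455 0.2345] [-0.04  0.18 -1.15]
```

Emit:
move_arm --motion "0 0 0 0 0 0.1 1; 0 0 0 0 0 0 1; 0 0 0 0 0 0 1"

```text
t: 32.85
tcp_pos: [0.5234, 0.1454, 0.2335]
ee_rot: [-3.141, 0.001, -3.069]
wrist_force: [-1.2, -0.5, -0.1]
grip_width: 0.0351
```

```bash
python3 f.py
```

```text
33.0 [0.5234 0.1454 0.2335] [-0.46 -0.22 -0.26]
```

Emit:
move_arm --motion "0 0 0 0 0 0.06 1; 0 0 0 0 0 0 1; 0 0 0 0 0 0 1"

```text
t: 33.3
tcp_pos: [0.5233, 0.1454, 0.2334]
ee_rot: [-3.141, 0.001, -3.069]
wrist_force: [-0.5, -0.5, 0.3]
grip_width: 0.0353
```

```bash
python3 f.py
```

```text
33.45 [0.5233 0.1454 0.2334] [-1.14 -0.2   0.18]
```

Contact: the descent stopped and about 1.3 N is supported, with the pitch at ≈18.5 mm, within the 17–24 mm range. Release and retreat.

Emit:
move_arm --motion "0 0 0 0 0 0 0.4; 0 0 0 0 0 0 0.2; 0 0 0 0 0 0 0.1; 0 0 0 0 0 0 0.1; 0 0 0 0 0 -1 0.1; 0 0 0 0 0 -3 0.1; 0 0 0 0 0 -4 0.1; 0 0 0 0 0 -4 0.1; 0 0 0 0 0 -4 0.1; 0 0 0 0 0 -3 0.1; 0 0 0 0 0 0 0.1"

```text
t: 34.55
tcp_pos: [0.5221, 0.1453, 0.4343]
ee_rot: [3.141, 0.003, -3.068]
wrist_force: [1.0, -0.0, -0.6]
grip_width: 0.0769
```

```bash
python3 noz.py; python3 g.py .4338 -.3472 .34 184.2;python3 - <<'E'
from h import *
im,d=vision.grab_frame('wrist'); cv2.imwrite('pics/w5.png',im); P=cloud('wrist',d)
k=(P[...,2]>.07)&(P[...,2]<.12)&(abs(P[...,0]-.5235)<.03)&(abs(P[...,1]-.1455)<.03); Q=P[k]; z=np.percentile(Q[:,2],97); print(k.sum(),z,Q[Q[:,2]>z-.002].mean(0))
E
```

```text
top [233. 231.] [0.5147 0.1317 0.0425] (array([0.5201, 0.1404]), 80, np.float64(0.0016404574761931419))
top [387. 257.] [ 0.4322 -0.3374  0.0162] (array([ 0.4336, -0.3465]), 116, np.float64(0.000785983426878533))
scene [441. 141.] [0.2156 0.6455 0.0155] (array([0.2176, 0.6583]), 73, np.float64(0.010116394538697103))
scene [335. 214.] [0.5336 0.1381 0.07  ] (array([0.5268, 0.1403]), 65, np.float64(0.001724155828127261))
scene [156. 227.] [ 0.4477 -0.3461  0.0282] (array([ 0.4344, -0.3477]), 242, np.float64(0.0010915730211740818))
t 34.65 tcp [0.5215 0.1452 0.4303] rpy [ 180.    -0.2 -175.8] q6 0.08 F [-0.5  0.8 -0.5] w 0.0767
 turn deg [ 0.01 -0.17 -0.01]  shift cm after turn [ 12.35 -48.47   9.03]  before turn [ 12.32 -48.47   9.06]
1085 0.08979226908298275 [0.51954347 0.14624924 0.08902973]
```

View pics/w5.png

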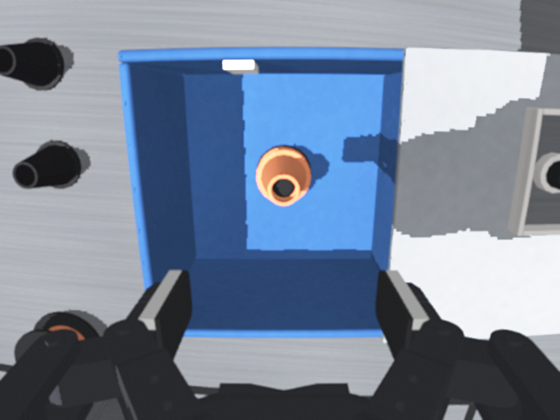

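The wrist view shows the second nozzle upright over the first at (284,180), with its top at z 0.089. On to the last nozzle.

Emit:
move_arm --motion "0 0 0 1 -3.8 0 0.1; 0 0 0 1 -4 0 0.1; 0 0 0 1 -4 0 0.1; 0 0 0 1 -4 0 0.1; 0 0 0 1 -4 0 0; 0 0 0 1 -4 0 0; 0 0 0 1 -4 1 0; 0 0 0 1 -4 1 0; 0 0 0 1 -4 1 0; 0 0 0 1 -4 1 0; 0 0 0 1 -4 1 0; 0 0 0 1 -4 1 0; 0 0 0 0 0 0 0; 0 0 0 0 0 0 0"

```text
t: 36.1
tcp_pos: [0.424, -0.354, 0.3392]
ee_rot: [3.117, -0.044, -3.064]
wrist_force: [0.7, 0.9, 0.1]
grip_width: 0.0856
```

```bash
python3 g.py .4338 -.3472 .26 184.2
```

```text
t 36.1 tcp [ 0.424  -0.354   0.3392] rpy [ 178.6   -2.5 -175.6] q6 -0.88 F [0.7 0.9 0.1] w 0.0856
 turn deg [ 1.41 -2.55  0.21]  shift cm after turn [-1.03  0.61  7.92]  before turn [-1.38  0.41  7.88]
```

Emit:
move_arm --motion "1.4 -2.5 0.2 -1.05 0.6 0 0; 0 0 0 0 0 0 0; 0 0 0 0 0 2.5 0; 0 0 0 0 0 2.5 0; 0 0 0 0 0 2.5 0; 0 0 0 0 0 1 0; 0 0 0 0 0 0 0; 0 0 0 0 0 0 0"

```text
t: 36.9
tcp_pos: [0.4331, -0.3391, 0.2501]
ee_rot: [3.134, -0.01, -3.059]
wrist_force: [-1.1, -0.5, -0.5]
grip_width: 0.0857
```

```bash
python3 g.py .4338 -.3472 .202 184.2; python3 - <<'E'
from noz import *
im,d=vision.grab_frame('wrist'); P=cloud('wrist',d); m=copper(im)
print(fit('wrist',P,m,np.array([.4338,-.3472])))
E
```

```text
t 36.9 tcp [ 0.4331 -0.3391  0.2501] rpy [ 179.6   -0.6 -175.3] q6 -0.86 F [-1.1 -0.5 -0.5] w 0.0857
 turn deg [ 0.42 -0.56  0.54]  shift cm after turn [-0.01 -0.81  4.81]  before turn [-0.05 -0.85  4.8 ]
(array([ 0.433 , -0.3468]), 4055, np.float64(0.0005429350620405685))
```

Emit:
move_arm --motion "0.4 -0.55 0.5 0 -0.8 0 0; 0 0 0 0 0 0 0; 0 0 0 0 0 1.5 0; 0 0 0 0 0 1.5 0; 0 0 0 0 0 0.7 0; 0 0 0 0 0 0 0; 0 0 0 0 0 0 0"

```text
t: 37.65
tcp_pos: [0.4365, -0.3518, 0.219]
ee_rot: [-3.131, 0.009, -3.07]
wrist_force: [-0.3, -0.3, -0.2]
grip_width: 0.0858
```

```bash
python3 g.py .4334 -.347 .202 184.2
```

```text
t 37.65 tcp [ 0.4365 -0.3518  0.219 ] rpy [-179.4    0.5 -175.9] q6 -0.86 F [-0.3 -0.3 -0.2] w 0.0858
 turn deg [-0.62  0.54 -0.09]  shift cm after turn [0.28 0.5  1.7 ]  before turn [0.29 0.52 1.69]
```

Emit:
move_arm --motion "-0.6 0.55 0 0.3 0.5 0 0; 0 0 0 0 0 0.8 0; 0 0 0 0 0 0.6 0; 0 0 0 0 0 0.3 0; 0 0 0 0 0 0 0; 0 0 0 0 0 0 0"

```text
t: 38.25
tcp_pos: [0.4334, -0.347, 0.202]
ee_rot: [-3.14, 0.001, -3.07]
wrist_force: [-0.3, 0.3, 0.0]
grip_width: 0.0857
```

```bash
python3 g.py .4334 -.347 .202 184.2
```

```text
t 38.25 tcp [ 0.4334 -0.347   0.202 ] rpy [-179.9    0.  -175.9] q6 -0.86 F [-0.3  0.3  0. ] w 0.0857
 turn deg [-0.07  0.03 -0.08]  shift cm after turn [-0.  0.  0.]  before turn [-0.  0.  0.]
```

Emit:
move_arm --motion "0 0 0 0 0 0 0.3; 0 0 0 0 0 0 0.6; 0 0 0 0 0 0 1; 0 0 0 0 0 0 1; 0 0 0 0 0 0 1; 0 0 0 0 0 0 1"

```text
t: 38.85
tcp_pos: [0.4335, -0.3473, 0.2027]
ee_rot: [-3.14, 0.001, -3.07]
wrist_force: [0.1, -0.8, 0.4]
grip_width: 0.0353
```

Emit:
move_arm --motion "0 0 0 0 0 -1 1; 0 0 0 0 0 -3 1; 0 0 0 0 0 -4 1; 0 0 0 0 0 -4 1; 0 0 0 0 0 -4 1; 0 0 0 0 0 -4 1; 0 0 0 -1 3.8 0 1; 0 0 0 -1 4 0 1; 0 0 0 -1 4 0 1; 0 0 0 -1 4 0 1; 0 0 0 -1 4 0 1; 0 0 0 -1 4 0 1; 0 0 0 -1 4 0 1; 0 0 0 -1 4 0 1; 0 0 0 -1 4 0 1; 0 0 0 -1 4 0 1; 0 0 0 -1 4 0 1; 0 0 0 0 0 0 1; 0 0 0 0 0 0 1"

```text
t: 40.75
tcp_pos: [0.5126, 0.1152, 0.4217]
ee_rot: [-3.138, 0.012, -3.073]
wrist_force: [0.5, -0.7, -1.5]
grip_width: 0.0351
```

```bash
python3 g.py .5235 .1455 .31 184.2
```

```text
t 40.75 tcp [0.5126 0.1152 0.4217] rpy [-179.8    0.7 -176. ] q6 0.03 F [ 0.5 -0.7 -1.5] w 0.0351
 turn deg [-0.19  0.68 -0.24]  shift cm after turn [-1.31  2.94 11.17]  before turn [-1.16  2.98 11.17]
```

Emit:
move_arm --motion "-0.2 0.7 -0.2 -1.3 2.95 0 1; 0 0 0 0 0 0 1; 0 0 0 0 0 2 1; 0 0 0 0 0 2 1; 0 0 0 0 0 2 1; 0 0 0 0 0 2 1; 0 0 0 0 0 0 1; 0 0 0 0 0 0 1"

```text
t: 41.55
tcp_pos: [0.523, 0.1366, 0.3429]
ee_rot: [-3.138, 0.001, -3.081]
wrist_force: [0.1, 0.8, -0.7]
grip_width: 0.0355
```

```bash
python3 g.py .5235 .1455 .295 184.2
```

```text
t 41.55 tcp [0.523  0.1366 0.3429] rpy [-1.798e+02  1.000e-01 -1.765e+02] q6 0.08 F [ 0.1  0.8 -0.7] w 0.0355
 turn deg [-0.18  0.08 -0.72]  shift cm after turn [-0.11  0.89  4.79]  before turn [-0.09  0.9   4.78]
```

Emit:
move_arm --motion "-0.2 0.1 -0.7 -0.1 0.9 0 1; 0 0 0 0 0 0 1; 0 0 0 0 0 1 1; 0 0 0 0 0 1 1; 0 0 0 0 0 1 1; 0 0 0 0 0 1 1; 0 0 0 0 0 0 1; 0 0 0 0 0 0 1"

```text
t: 42.35
tcp_pos: [0.5245, 0.1457, 0.3024]
ee_rot: [3.141, 0.004, -3.069]
wrist_force: [0.2, 0.8, -0.3]
grip_width: 0.035
```

```bash
python3 g.py .5235 .1455 .265 184.2
```

```text
t 42.35 tcp [0.5245 0.1457 0.3024] rpy [ 180.     0.2 -175.8] q6 0.08 F [ 0.2  0.8 -0.3] w 0.035
 turn deg [ 0.04  0.22 -0.01]  shift cm after turn [ 0.11 -0.01  3.74]  before turn [ 0.12 -0.01  3.74]
```

Emit:
move_arm --motion "0 0.2 0 0.1 0 0.5 1; 0 0 0 0 0 0.7 1; 0 0 0 0 0 0.7 1; 0 0 0 0 0 0.7 1; 0 0 0 0 0 0.7 1; 0 0 0 0 0 0.3 1; 0 0 0 0 0 0 1; 0 0 0 0 0 0 1"

```text
t: 43.15
tcp_pos: [0.5236, 0.1456, 0.2633]
ee_rot: [3.141, 0.0, -3.069]
wrist_force: [-1.1, 1.1, -1.3]
grip_width: 0.0353
```

```bash
python3 g.py .5235 .1455 .257 184.2; python3 f.py
```

```text
t 43.15 tcp [0.5236 0.1456 0.2633] rpy [ 180.     0.  -175.8] q6 0.08 F [-1.1  1.1 -1.3] w 0.0353
 turn deg [ 0.04  0.01 -0.02]  shift cm after turn [ 0.01 -0.01  0.63]  before turn [ 0.01 -0.01  0.63]
43.3 [0.5238 0.1456 0.2636] [-0.05 -0.39 -1.08]
```

Emit:
move_arm --motion "0 0 0 0 0 0.3 1; 0 0 0 0 0 0.2 1; 0 0 0 0 0 0.1 1; 0 0 0 0 0 0 1; 0 0 0 0 0 0 1"

```text
t: 43.8
tcp_pos: [0.5236, 0.1456, 0.2576]
ee_rot: [3.141, 0.001, -3.069]
wrist_force: [0.0, -0.3, -0.1]
grip_width: 0.0349
```

```bash
python3 f.py
```

```text
43.95 [0.5236 0.1456 0.2577] [-0.19  0.01 -0.79]
```

Emit:
move_arm --motion "0 0 0 0 0 0.1 1; 0 0 0 0 0 0.1 1; 0 0 0 0 0 0 1; 0 0 0 0 0 0 1"

```text
t: 44.35
tcp_pos: [0.5234, 0.1455, 0.2556]
ee_rot: [3.141, 0.0, -3.069]
wrist_force: [-0.3, 0.3, -0.1]
grip_width: 0.0349
```

```bash
python3 f.py
```

```text
44.5 [0.5234 0.1455 0.2556] [-1.08 -0.13 -0.2 ]
```

Emit:
move_arm --motion "0 0 0 0 0 0.06 1; 0 0 0 0 0 0 1; 0 0 0 0 0 0 1"

```text
t: 44.8
tcp_pos: [0.5233, 0.1455, 0.255]
ee_rot: [3.141, 0.0, -3.069]
wrist_force: [-1.3, -0.7, -0.3]
grip_width: 0.0356
```

```bash
python3 f.py
```

```text
44.95 [0.5233 0.1455 0.255 ] [-1.31 -0.51 -0.96]
```

Emit:
move_arm --motion "0 0 0 0.06 0 0.1 1; 0 0 0 0 0 0.08 1; 0 0 0 0 0 0 1; 0 0 0 0 0 0 1"

```text
t: 45.35
tcp_pos: [0.5229, 0.1454, 0.2532]
ee_rot: [-3.142, 0.001, -3.069]
wrist_force: [-1.0, -0.6, -0.4]
grip_width: 0.0352
```

```bash
python3 f.py
```

```text
45.5 [0.5229 0.1454 0.2532] [-0.38 -0.31 -0.63]
```

Emit:
move_arm --motion "0 0 0 0.03 0 0.08 1; 0 0 0 0 0 0 1; 0 0 0 0 0 0 1"

```text
t: 45.8
tcp_pos: [0.5227, 0.1453, 0.2524]
ee_rot: [-3.141, 0.001, -3.069]
wrist_force: [-1.4, 0.2, -0.5]
grip_width: 0.0356
```

```bash
python3 f.py
```

```text
45.95 [0.5227 0.1453 0.2525] [-1.09 -0.59 -0.64]
```

Emit:
move_arm --motion "0 0 0 0.03 0 0.06 1; 0 0 0 0 0 0 1; 0 0 0 0 0 0 1"

```text
t: 46.25
tcp_pos: [0.5225, 0.1453, 0.2522]
ee_rot: [-3.141, 0.002, -3.069]
wrist_force: [-0.3, -0.4, -0.0]
grip_width: 0.0353
```

```bash
python3 f.py
```

```text
46.4 [0.5225 0.1453 0.2522] [-0.63 -0.23  0.67]
```

Seated, with 1.7 N supported and the descent stopped. Release and retreat.

Emit:
move_arm --motion "0 0 0 0 0 0 0.4; 0 0 0 0 0 0 0.2; 0 0 0 0 0 0 0.1; 0 0 0 0 0 0 0.1; 0 0 0 0 0 -1 0.1; 0 0 0 0 0 -3 0.1; 0 0 0 0 0 -4 0.1; 0 0 0 0 0 -4 0.1; 0 0 0 0 0 -4 0.1; 0 0 0 0 0 -2 0.1; 0 0 0 0 0 0 0.1; 0 0 0 0 0 0 0.1"

```text
t: 47.6
tcp_pos: [0.5213, 0.1453, 0.4434]
ee_rot: [3.14, 0.005, -3.068]
wrist_force: [-1.2, -1.5, -0.5]
grip_width: 0.0769
```

```bash
python3 - <<'E'
from h import *
im,d=vision.grab_frame('wrist'); P=cloud('wrist',d)
k=(P[...,2]>.07)&(P[...,2]<.14)&(abs(P[...,0]-.5235)<.03)&(abs(P[...,1]-.1455)<.03); Q=P[k]; z=np.percentile(Q[:,2],97); print(k.sum(),z,Q[Q[:,2]>z-.002].mean(0))
a,_=vision.grab_frame('scene'); t,_=vision.grab_frame('top')
cv2.imwrite('pics/c6.png',np.hstack([cv2.resize(im,(400,300)),cv2.resize(a[130:270,270:457],(400,300))]))
cv2.imwrite('pics/t6.png',t)
E
python3 noz.py|grep -v '0.64'; python3 g.py .4742 .38 .42 97
```

```text
1511 0.10968591944234406 [0.52112203 0.14621472 0.10896385]
top [233. 231.] [0.5131 0.1312 0.0592] (array([0.5179, 0.1383]), 61, np.float64(0.002378754977469007))
scene [336. 211.] [0.5354 0.1384 0.079 ] (array([0.5278, 0.1373]), 64, np.float64(0.0033640275172080285))
t 47.85 tcp [0.5208 0.1452 0.4413] rpy [ 1.799e+02  1.000e-01 -1.758e+02] q6 0.08 F [ 0.4  0.  -0.5] w 0.0768
 turn deg [8.000e-02 0.000e+00 8.719e+01]  shift cm after turn [23.87 -1.76  2.13]  before turn [ 2.94 23.75  2.15]
```

View pics/c6.png

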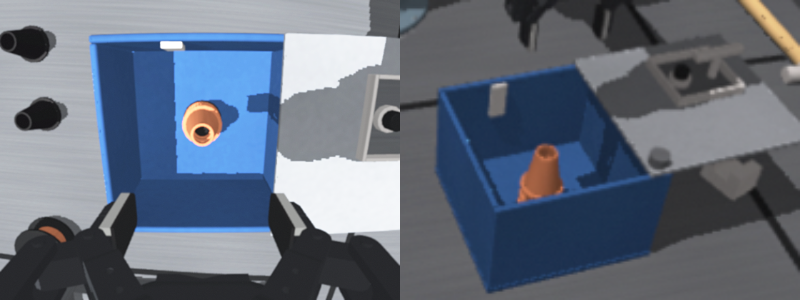

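All three nozzles are nested upright, with tops at 0.072, 0.089 and 0.109, and no copper is left on the bench. Now back to the handle.

Emit:
move_arm --motion "0 0 8 0 0 0 0.6; 0 0 8 0 0 0 0.6; 0 0 8 0 0 0 0.6; 0 0 8 0 0 0 0.6; 0 0 8 0 0 0 0.6; 0 0 8 0 0 0 0.6; 0 0 8 0 0 0 0.6; 0 0 8 0 0 0 0.6; 0 0 8 0 0 0 0.6; 0 0 8 0 0 0 0.6; 0 0 6 0 0 0 0.6; 0 0 0 4 -0.3 0 0.6; 0 0 0 4 -0.3 0 0.6; 0 0 0 4 -0.3 0 0.6; 0 0 0 4 -0.3 0 0.6; 0 0 0 4 -0.3 0 0.6; 0 0 0 3.5 -0.3 0 0.6; 0 0 0 0 0 0 0.6; 0 0 0 0 0 0 0.6"

```text
t: 49.75
tcp_pos: [0.4793, 0.3845, 0.4149]
ee_rot: [-3.097, 0.009, 1.645]
wrist_force: [0.1, -0.3, 0.5]
grip_width: 0.0341
```

```bash
cat > hb.py <<'E'
from g import *
im,d=vision.grab_frame('wrist'); P=cloud('wrist',d); k=(abs(P[...,2]-.2)<.004)&(abs(P[...,0]-.474)<.07)&(abs(P[...,1]-.38)<.07)
Q=P[k]; print(len(Q),cv2.minAreaRect((Q[:,:2]*1000).astype(np.float32)))
E
python3 hb.py; python3 g.py .4742 .38 .36 97
```

```text
2951 ((473.1447448730469, 382.1347961425781), (14.032748222351074, 69.57027435302734), 6.371267318725586)
t 49.8 tcp [0.4793 0.3842 0.4148] rpy [-177.4    0.5   94.2] q6 2.07 F [-0.5 -0.1 -0.9] w 0.0341
 turn deg [-2.59  0.43 -2.8 ]  shift cm after turn [-0.36 -0.56  5.48]  before turn [-0.34 -0.29  5.5 ]
```

Emit:
move_arm --motion "-2.6 0.4 -2.2 -0.2 -0.6 0 0.6; 0 0 0 0 0 0 0.6; 0 0 0 0 0 1.5 0.6; 0 0 0 0 0 1.5 0.6; 0 0 0 0 0 0 0.6; 0 0 0 0 0 0 0.6"

```text
t: 50.4
tcp_pos: [0.4754, 0.3751, 0.384]
ee_rot: [-3.138, 0.004, 1.672]
wrist_force: [0.3, 0.5, 0.9]
grip_width: 0.0343
```

```bash
python3 hb.py; python3 g.py .4731 .3821 .353 96.4
```

```text
4176 ((473.2974548339844, 382.1620178222656), (13.99093246459961, 69.92369079589844), 6.467660903930664)
t 50.45 tcp [0.4754 0.3751 0.3838] rpy [-179.8    0.2   95.8] q6 2.03 F [ 0.1  0.2 -0.5] w 0.0344
 turn deg [-0.23  0.23 -0.62]  shift cm after turn [ 0.72 -0.15  3.08]  before turn [ 0.73 -0.15  3.08]
```

Emit:
move_arm --motion "-0.2 0.2 -0.6 0.7 -0.15 0 0.6; 0 0 0 0 0 1.2 0.6; 0 0 0 0 0 1.2 0.6; 0 0 0 0 0 0.7 0.6; 0 0 0 0 0 0 0.6; 0 0 0 0 0 0 0.6"

```text
t: 51.05
tcp_pos: [0.4736, 0.3825, 0.3512]
ee_rot: [3.141, -0.0, 1.682]
wrist_force: [0.2, 0.3, 0.4]
grip_width: 0.0343
```

```bash
python3 g.py .4733 .3821 .353 96.4
```

```text
t 51.05 tcp [0.4736 0.3825 0.3512] rpy [180.   -0.   96.4] q6 2.03 F [0.2 0.3 0.4] w 0.0343
 turn deg [ 0.05 -0.03 -0.01]  shift cm after turn [-0.04 -0.03 -0.18]  before turn [-0.04 -0.03 -0.18]
```

Emit:
move_arm --motion "0 0 0 0 0 -0.1 0.8; 0 0 0 0 0 0 1; 0 0 0 0 0 0 1; 0 0 0 0 0 0 1; 0 0 -2 -0.44 -0.5 0 1; 0 0 -4 -0.89 -1.01 0 1; 0 0 -4 -0.89 -1.01 0 1; 0 0 -4 -0.89 -1.01 0 1; 0 0 -4 -0.89 -1.01 0 1; 0 0 -4 -0.89 -1.01 0 1; 0 0 -4 -0.89 -1.01 0 1; 0 0 -4 -0.89 -1.01 0 1; 0 0 -4 -0.89 -1.01 0 1; 0 0 -4 -0.89 -1.01 0 1; 0 0 0 0 0 0 1; 0 0 0 0 0 0 1" --squeeze 40

```text
t: 52.65
tcp_pos: [0.4187, 0.2668, 0.3526]
ee_rot: [3.135, -0.006, 2.373]
wrist_force: [0.7, 0.7, -3.1]
grip_width: 0.0132
```

```bash
python3 arc.py;python3 g.py .4762 .1124 .353 184.8
```

```text
r 0.1936 cover deg 50.8 handle turn deg 87.39668993555287
t 52.65 tcp [0.4187 0.2668 0.3526] rpy [179.6  -0.4 136. ] q6 1.21 F [ 0.7  0.7 -3.1] w 0.0132
 turn deg [  0.51  -0.17 -48.81]  shift cm after turn [ -4.44 -15.86  -0.04]  before turn [-14.86  -7.1   -0.18]
```

Emit:
move_arm --motion "0.4 -0.2 -4 -0.89 -1.01 0 1; 0 0 -4 -0.89 -1.01 0 1; 0 0 -4 -0.89 -1.01 0 1; 0 0 -4 -0.89 -1.01 0 1; 0 0 -4 -0.89 -1.01 0 1; 0 0 -4 -0.89 -1.01 0 1; 0 0 -4 -0.89 -1.01 0 1; 0 0 -4 -0.89 -1.01 0 1; 0 0 -4 -0.89 -1.01 0 1; 0 0 -4 -0.89 -1.01 0 1; 0 0 -2.5 -0.55 -0.62 0 1; 0 0 0 0 0 0 1; 0 0 0 0 0 0 1"

```text
t: 53.95
tcp_pos: [0.4559, 0.1353, 0.3525]
ee_rot: [3.137, -0.02, 3.139]
wrist_force: [-3.0, -1.8, 2.1]
grip_width: 0.0132
```

```bash
python3 arc.py;python3 g.py .4762 .1124 .353 184.2
```

```text
r 0.1914 cover deg 9.2 handle turn deg 85.08647748800266
t 53.95 tcp [0.4559 0.1353 0.3525] rpy [179.7  -1.2 179.9] q6 0.15 F [-3.  -1.8  2.1] w 0.0132
 turn deg [ 0.31 -1.16 -4.33]  shift cm after turn [-1.86 -2.43 -0.05]  before turn [-2.03 -2.29 -0.11]
```

Emit:
move_arm --motion "0.3 -1.1 -2 -0.7 -0.8 0 1; 0 0 -1.5 -0.7 -0.8 0 1; 0 0 -1 -0.6 -0.8 0 1; 0 0 0 -0.1 -0.2 0 1; 0 0 0 0 0 0 1; 0 0 0 0 0 0 1"

```text
t: 54.55
tcp_pos: [0.4743, 0.1121, 0.3518]
ee_rot: [-3.141, -0.009, -3.064]
wrist_force: [-1.3, -2.6, 2.4]
grip_width: 0.0127
```

```bash
python3 arc.py;python3 g.py .4762 .1124 .353 184.2
```

```text
r 0.1923 cover deg 0.4 handle turn deg 89.34711182320268
t 54.55 tcp [0.4743 0.1121 0.3518] rpy [-180.    -0.5 -175.5] q6 0.02 F [-1.3 -2.6  2.4] w 0.0127
 turn deg [-0.05 -0.53  0.27]  shift cm after turn [-0.19  0.02 -0.12]  before turn [-0.19  0.02 -0.12]
```

Emit:
move_arm --motion "0 -0.5 0 -0.2 -0.15 0 1; 0 0 0 -0.1 -0.1 0 1; 0 0 0 0 0 0 1; 0 0 0 0 0 0 1; 0 0 0 0 0 0 1"

```text
t: 55.05
tcp_pos: [0.4742, 0.1115, 0.3508]
ee_rot: [3.14, -0.007, -3.062]
wrist_force: [-3.4, -2.2, 2.1]
grip_width: 0.0127
```

```bash
python3 arc.py;python3 g.py .4762 .1124 .353 274.2; python3 - <<'E'
from h import *
im,d=vision.grab_frame('scene'); P=cloud('scene',d)
k=(abs(P[...,2]-.156)<.004)&(abs(P[...,0]-.52)<.2)&(abs(P[...,1]-.14)<.2)
print(cv2.minAreaRect((P[k][:,:2]*1000).astype(np.float32)))
E
```

```text
r 0.1928 cover deg 0.3 handle turn deg 89.3666237509243
t 55.05 tcp [0.4742 0.1115 0.3508] rpy [ 179.9   -0.4 -175.5] q6 0.02 F [-3.4 -2.2  2.1] w 0.0127
 turn deg [  0.41  -0.25 -89.67]  shift cm after turn [-0.07 -0.21 -0.22]  before turn [-0.2   0.07 -0.22]
((523.3341064453125, 145.40255737304688), (224.19931030273438, 222.56678771972656), 3.777486801147461)
```

Emit:
move_arm --motion "0 0 -8 0 0 0 1; 0 0 -8 0 0 0 1; 0 0 -8 0 0 0 1; 0 0 -8 0 0 0 1; 0 0 -8 0 0 0 1; 0 0 -8 0 0 0 1; 0 0 -8 0 0 0 1; 0 0 -8 0 0 0 1; 0 0 -8 0 0 0 1; 0 0 -8 0 0 0 1; 0 0 -6 0 0 0 1; 0 0 0 0 0 0 1; 0 0 0 0 0 0 1"

```text
t: 56.4
tcp_pos: [0.4756, 0.1102, 0.3519]
ee_rot: [3.138, -0.002, -1.508]
wrist_force: [-3.0, -1.7, 2.3]
grip_width: 0.0132
```

```bash
python3 g.py .4757 .1121 .353 274.2
```

```text
t 56.4 tcp [0.4756 0.1102 0.3519] rpy [ 1.798e+02 -1.000e-01 -8.640e+01] q6 -1.54 F [-3.  -1.7  2.3] w 0.0132
 turn deg [ 0.22 -0.11 -0.57]  shift cm after turn [-0.19 -0.02 -0.11]  before turn [-0.19 -0.02 -0.11]
```

Emit:
move_arm --motion "0.2 0 -1.5 0 0 0 1; 0 0 0 0 0 0 1; 0 0 0 0 0 0 0.6; 0 0 0 0 0 0 0.6; 0 0 0 0 0 0 0.6; 0 0 0 0 0 -2 0.6; 0 0 0 0 0 -2 0.6; 0 0 0 0 0 -1 0.6; 0 0 0 0 0 0 0.6; 0 0 0 0 0 0 1; 0 0 0 0 0 0 1; 0 0 0 0 0 0 1; 0 0 0 0 0 0 1"

```text
t: 57.7
tcp_pos: [0.4772, 0.1114, 0.4007]
ee_rot: [-3.139, 0.002, -1.483]
wrist_force: [0.6, 0.1, 0.1]
grip_width: -0.0002
```

```bash
python3 - <<'E'
from h import *
for cam in ('wrist','scene'):
    im,d=vision.grab_frame(cam); P=cloud(cam,d); k=(abs(P[...,2]-.2)<.004)&(abs(P[...,0]-.475)<.05)&(abs(P[...,1]-.112)<.05)
    Q=P[k]; print(cam,len(Q),cv2.minAreaRect((Q[:,:2]*1000).astype(np.float32)))
    k=(abs(P[...,2]-.156)<.004)&(abs(P[...,0]-.52)<.2)&(abs(P[...,1]-.14)<.2)
    print(cv2.minAreaRect((P[k][:,:2]*1000).astype(np.float32)))
E
python3 g.py .4757 .1121 .378 274.2
```

```text
wrist 2101 ((475.1943359375, 100.1360092163086), (13.85278606414795, 45.68449020385742), 4.723925590515137)
((522.4686279296875, 142.71754455566406), (221.0337677001953, 213.461181640625), 4.278954029083252)
scene 110 ((476.8986511230469, 110.84899139404297), (16.455556869506836, 69.06727600097656), 3.854173183441162)
((523.4220581054688, 145.17047119140625), (224.9851531982422, 222.44456481933594), 4.073337554931641)
t 57.8 tcp [0.4773 0.1114 0.4008] rpy [-1.799e+02  1.000e-01 -8.500e+01] q6 -1.56 F [-1.1  0.2 -0.2] w 0.0002
 turn deg [-0.13  0.12  0.83]  shift cm after turn [-0.09  0.15  2.28]  before turn [-0.08  0.15  2.28]
```

Emit:
move_arm --motion "-0.1 0.1 0.8 -0.1 0.15 0 1; 0 0 0 0 0 1.2 1; 0 0 0 0 0 1 1; 0 0 0 0 0 0.5 1; 0 0 0 0 0 0.5 1; 0 0 0 0 0 0.5 1; 0 0 0 0 0 0.5 1; 0 0 0 0 0 0 1"

```text
t: 58.6
tcp_pos: [0.4756, 0.1125, 0.3578]
ee_rot: [-3.14, 0.0, -1.499]
wrist_force: [-0.9, 0.1, 4.3]
grip_width: -0.0
```

```bash
python3 g.py .4757 .1121 .343 274.2
```

```text
t 58.6 tcp [0.4756 0.1125 0.3578] rpy [-179.9    0.   -85.9] q6 -1.54 F [-0.9  0.1  4.3] w -0.0
 turn deg [-0.12  0.01 -0.11]  shift cm after turn [ 0.04 -0.01  1.48]  before turn [ 0.04 -0.01  1.48]
```

Going in against the spring (4 N). Continue.

Emit:
move_arm --motion "0 0 0 0 0 0.5 1; 0 0 0 0 0 0.5 1; 0 0 0 0 0 0.4 1; 0 0 0 0 0 0.3 1; 0 0 0 0 0 0.2 1; 0 0 0 0 0 0.2 1; 0 0 0 0 0 0 1"

```text
t: 59.3
tcp_pos: [0.4748, 0.1125, 0.344]
ee_rot: [-3.134, -0.0, -1.499]
wrist_force: [-2.8, -0.2, 3.2]
grip_width: 0.0001
```

```bash
python3 f.py
```

```text
59.45 [0.4749 0.1125 0.3435] [-2.66 -0.67  5.06]
```

Emit:
move_arm --motion "0 0 0 0 0 0.2 1; 0 0 0 0 0 0.2 1; 0 0 0 0 0 0.2 1; 0 0 0 0 0 0 1"

```text
t: 59.85
tcp_pos: [0.4741, 0.1125, 0.3441]
ee_rot: [-3.13, -0.001, -1.499]
wrist_force: [-2.1, -0.1, 3.7]
grip_width: -0.0002
```

```bash
python3 f.py
```

```text
60.0 [0.4742 0.1125 0.3435] [-3.09 -0.38  5.2 ]
```

Emit:
move_arm --motion "-0.6 0 0 0 -0.1 0.4 1; 0 0 0 0 0 0.5 1; 0 0 0 0 0 0.5 1; 0 0 0 0 0 0 1"

```text
t: 60.4
tcp_pos: [0.4743, 0.1126, 0.3449]
ee_rot: [-3.128, -0.001, -1.498]
wrist_force: [-0.3, -0.3, -0.3]
grip_width: -0.0005
```

Emit:
move_arm --motion "0 0 0 0 0 -1 1; 0 0 0 0 0 -2 1; 0 0 0 0 0 -3 1; 0 0 0 0 0 -4 1; 0 0 0 0 0 -4 1; 0 0 0 0 0 0 1"

```text
t: 61.0
tcp_pos: [0.4724, 0.1126, 0.4891]
ee_rot: [-3.131, -0.001, -1.499]
wrist_force: [1.4, -0.3, -0.6]
grip_width: -0.0
```

```bash
python3 - <<'E'
from h import *
for cam in ('wrist','scene'):
    im,d=vision.grab_frame(cam); P=cloud(cam,d); k=(abs(P[...,0]-.475)<.012)&(abs(P[...,1]-.112)<.03)&(P[...,2]>.14)&(P[...,2]<.22)
    Q=P[k]; print(cam,len(Q),np.percentile(Q[:,2],[5,50,95]).round(4))
    k=(abs(P[...,2]-.156)<.004)&(abs(P[...,0]-.52)<.2)&(abs(P[...,1]-.14)<.2)
    print(cv2.minAreaRect((P[k][:,:2]*1000).astype(np.float32)))
    cv2.imwrite(f'pics/{cam}9.png',im)
a=cv2.imread('pics/wrist9.png');b=cv2.imread('pics/scene9.png')
cv2.imwrite('pics/c9.png',np.hstack([cv2.resize(a,(400,300)),cv2.resize(b,(400,300))]))
o=env.get_obs(); print(o['tcp_pos'])
for t in ('spool','angle','wrench','vblock'):
    vision.grab_frame('top')
    for r in recognise(t,'top')[:1]: print(t,np.round(r['location'],4),round(r['conf'],2))
E
```

```text
wrist 1972 [0.1535 0.1674 0.1692]
((520.6475830078125, 146.1486053466797), (220.29197692871094, 220.60386657714844), 4.227147102355957)
scene 180 [0.1562 0.1674 0.1726]
((523.8825073242188, 144.91387939453125), (223.31646728515625, 223.23895263671875), 3.7900266647338867)
[0.47183188 0.11253307 0.4845503 ]
spool [ 0.7752 -0.1275  0.0437] 0.7
angle [ 0.5344 -0.2436  0.0042] 0.5
wrench [ 0.3688 -0.4427  0.0079] 0.77
vblock [0.5247 0.4173 0.0395] 0.88
```

View pics/c9.png

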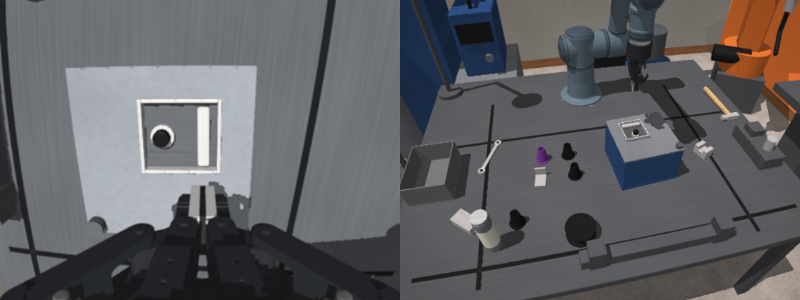

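The views show the cover shut, the bar flush in the dish and parallel to the cover's y axis, the button out, and the bystanders in place. I'm handing the job in.

```bash
python3 -c "
from station import env
print(env.get_obs()['t']); print(env.close_job())"
```

```text
61.5
the job is handed in; nothing more can be done
None
```

All three copper nozzles on the bench are nested in the box, and the cover is shut with the T-handle locked and pushed in. I handed the job in at 61.5 s; no verdict was reported.

**What I did:**
- I pressed the button, turned the popped-out handle a quarter turn, and swung the cover to about 1.55 rad.
- I lowered each nozzle onto the mandrel until the wrist force showed light contact (about 1–3 N), then released it. I left the black and purple look-alikes alone.
- I swung the cover shut, turned the handle back to locked, and pushed it in until it caught.

**Last checks:**
- **Nozzles:** their tops measured 0.072, 0.089 and 0.109 m, so they sit 17–20 mm apart. They looked upright and centred before the cover was shut, and I could not check them after that.
- **Cover:** its edge angle read 3.8° in one camera and 4.2° in another. The box itself is at about 4.2°, so the cover is shut to within about 0.4°.
- **Handle:** the bar's angle read 0.5° from locked in one camera and 0.3° the other way in another. Its top measured about 0.169 m, flush with the dish rim.
- **Other things on the bench:** each was found within about 4 mm of where it started, which is within measurement noise.

**Disagreements:** colour-and-depth fits of the nozzle stack's position were off by several mm in the top and scene views, because they assume a nozzle standing on the bench. I went by the wrist camera and contact heights instead. One move call was refused for a missing number, so it moved nothing.

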